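# Hook the soldering board into its rail

### The job

The plywood board that carries the copper soldering fixture has to go back on its steel dock on the grey table. Hold it by the fixture, slant it so that its tongue points down, work the tongue in under the lip of the aluminium rail until you feel it come home, then lower the board flat on the rubber rests so that it drops behind the rail's front upstand and locks, centred on the rail. The rail is adjustable and never sits quite where you expect, so go by feel and never force the board: a light push is enough. Let go of it when it lies flat, and leave the small things lying about where they are.

Things in the scene. Friction and masses are not known exactly. Their poses are not given: they have to be found in the camera images.
- board_centre (a point): The loose work board with its soldering fixture, 0.5 kg, flat on the brown bench at the start. Plywood 84 (x) x 150 (y) x 18 mm, a tongue along its whole +x edge. This point: middle of the 84 x 150 plywood, 28 mm above its underside. x points to the tongue, z up out of the top.
- grip (a point): Grip point on the board, 34 mm above its underside (16 mm above the plywood), over its middle. The fixture, copper between blue cheeks, 118 mm long in y, stands 26 to 38 mm above the plywood. The cheeks' flat upright faces at x = -15.5 and +15.5 mm (31 mm apart) can be gripped within 45 mm of the middle in y, fingers closing along x. Axes as the board.
- tongue (a point): Middle of the tongue's end face: x = 54 mm from the board's middle, 7.5 mm above its underside. Board profile in mm (x from the middle, z from the underside): full, z 0 to 18, from x = -42 to 26; notch in the underside x 26 to 33, wood only z 9.5 to 18; heel x 33 to 38, z 4 to 18; tongue x 38 to 54, z 4 to 11. Axes as the board.
- board: The same board at the middle of its underside; same axes.
- dock: The dock: dark steel plate 8 mm thick, x -64 to 84, y -95 to 95 mm from its origin on the grey table, to which it is bolted. x points to the rail (away from the robot), z up. Two soft black rubber strips along y, tops at z = 16.5 mm (they give 0.5 to 1 mm), at x = -56 to -46 and -18 to -9 mm, carry the board. The aluminium rail, 170 mm along y, is centred in y.
- rail_front (a point): Fixed on the dock at x = 5, y = 0, z = 16 mm: the rail's reference if it stood at the very front of its slots. It is screwed fast 3 to 24 mm farther in +x; how far is not measured. Profile in mm from the reference (add that offset to x): upstand x -14.5 to -10.2, top z = 7; channel floor z = -5; lip x 2 to 20, z 12.8 to 18; back wall at x = 13.2, below the lip.
- seat (a point): Fixed on the dock at x = -37, y = 0, z = 44 mm: board_centre of the locked board if the rail stood at the front of its slots; add the rail's offset (3 to 24 mm) to x, 1.2 mm play either way. Then the heel is behind the upstand, the tongue under the lip. It goes in only slanted, tongue down, 20 degrees or more (25 to 28 is easy), then turns down in place. 5 N is push enough.
- spool_mid (a point): A bystander: black-flanged spool of copper wire, 71 x 58 x 36 mm, standing on the grey table; point at its middle.
- tin_mid (a point): A bystander: round red flux tin, 59 mm across, 23 mm high, on the grey table; point at its middle.
- solder_mid (a point): A bystander: small cast solder bar, 100 x 12 x 8 mm, on the grey table; point at its middle.
- nippers_mid (a point): A bystander: small cutting nippers with green grips, 117 x 36 x 11 mm, on the brown bench; point at their middle.

How it is judged:
On the way:
1. the board is held at a slant with its tongue end in the mouth of the rail, below the lip (angle between board_centre's own z axis and vertical above 0.2 rad and x of tongue in the frame of dock between 0.014 and 0.045 m and z of tongue in the frame of dock below 0.027 m and y of tongue in the frame of dock between -0.015 and 0.015 m), for 0.1 s.
At the end, for the whole second after the job is handed in: the board lies locked on the dock, let go and at rest: flat within 0.03 rad, at its locked height within 1.5 mm, at x = -35.8 to -11.2 mm in the dock's frame (wherever the rail puts it), square to the rail within 0.04 rad and centred along it within 10 mm (z of board_centre in the frame of dock between 0.0425 and 0.0455 m and x of board_centre in the frame of dock between -0.0358 and -0.0112 m and y of board_centre in the frame of dock between -0.01 and 0.01 m and angle between board_centre's own z axis and vertical below 0.03 rad and angle between the x axis of board_centre and the x axis of dock, either way round below 0.04 rad and linear speed of board below 0.01 m/s); the robot touches nothing.
It fails at once if the board is forced: more than 35 N between the board and the dock (contact force between board and dock above 35 N).
It fails at once if spool: pushed away (more than 20 mm) (distance of spool_mid from where it was at the start of the episode above 0.02 m).
It fails at once if tin: pushed away (more than 20 mm) (distance of tin_mid from where it was at the start of the episode above 0.02 m).
It fails at once if solder: pushed away (more than 20 mm) (distance of solder_mid from where it was at the start of the episode above 0.02 m).
It fails at once if nippers: pushed away (more than 20 mm) (distance of nippers_mid from where it was at the start of the episode above 0.02 m).
It also fails if it takes over 48 s, if anything falls off the work surface, if the arm or the gripper's body presses on something with over 40 N, if the wrist force passes 120 N, or if a joint passes its speed limit or range.

### The arm

A 6-joint arm with a two-finger parallel gripper is mounted at the origin on a cart in front of the work surface, level with it; the furniture and walls round the work are solid. World frame = base frame: x ahead of the robot, y to its left, z up, the work surface at z = 0. Lengths are in m, angles in rad, forces in N, time in s.
With the tool pointing down it reaches from about 0.3 to 0.825 m from the base axis. Payload 5.4 kg.
Tool frame: the origin (TCP) lies on the centre line of the jaws, within the pads' length; the fingertips stand 8 mm ahead of it and the grasp point (between the pads) lies 11 mm behind it (ctrl.nose_length is the distance from the TCP to the fingertips, in m); z points along the fingers, x is the direction in which the jaws open and shut, and the axes are right-handed (so a half turn about z gives the same grasp; the last joint's range is limited). The gripper opens to 92 mm and grips with 3 to 60 N. Pads are 20 mm wide; open, the fingers measure 128 mm over their backs; the gripper's body (75 mm by 189 mm) begins 69 mm behind the grasp point.
Start: joints at [-0.21, 0.158, 1.597, -0, 1.386, -0.21], TCP at [0.575, -0, 0.223] pointing down, gripper open.
Joint ranges: [-2.91, 2.91], [-0.94, 2.29], [0.18, 2.7], [-1.29, 4.43], [0.17, 2.64], [-3, 3]. Speed limits (rad/s): [2.57, 2.57, 3.14, 3.14, 3.14, 3.14].

### API

Orientations are given as a rotation vector (axis times angle).
In Python, from rig import ctrl, vision gives the robot as it stands.
- The arm moves only by the tool play_rows, never from a script. Its argument "commands" is one flat list of numbers, 7 for each row, row after row: the turn, a rotation vector about the world's x, y, z in rad, then the shift along the world's x, y, z in mm, then the gripper's target within -1 to 1 (shut at 1, half-way at 0, fully open at -1). In form: [wx, wy, wz, x, y, z, gripper, wx, wy, wz, x, y, z, gripper, ...]. A call has 1 to 10 rows; each row is the pose to reach, as a shift and turn from the pose commanded when the call began; what a row does not reach only later rows make up. A row lasts 1/12 s, in which the tool goes at most 41.7 mm and 7.16 degrees, less where a joint would pass 70% of its speed; a pose out of reach is approached as far as the arm can. A call with a gripper value outside its range is refused whole. The fingers move at their own pace and stop on an object; the grip force is fixed at half the most. Time passes only in rows, so rows that repeat a pose let the fingers close. It gives the time, the measured TCP pose, the force and the opening at its end, in the units of the state.
- ctrl.get_obs(): the state, without advancing time (a new reading comes with each control period).
- vision.capture(name): name is "scene" or "side" or "wrist"; returns a dict with "frame" (400x640x3 uint8, red, green, blue), "K" (3x3 intrinsics, pixels), "rvec" (rotation vector, rad) and "tvec" (3), from world to camera coordinates, as OpenCV has them. Camera axes: x right, y down, z forward; pixel columns grow to the right and rows downward; lengths in m; the calibration is good to about 2 mm. A picture is of the moment at which its call begins. There is no depth.
- ctrl.job_done(): hands the job in, once; it reports no verdict.
The state is a dict: "t": time; "joints": joint angles; "qd": joint speeds; "tau": joint torques, N m; "eef_pos": TCP position; "eef_rot": TCP orientation; "wrist_force": force on the tool from outside, world axes, zero at the start; "ft_torque": the same for the moment, N m; "gripper_width": finger opening in m.
Only numpy, scipy, OpenCV 4.12 (cv2) and the standard library are available. Lean on these libraries where they do the work, as an engineer would, in place of code of your own. Each camera call takes 0.05 s, during which the arm holds its last target.

## Working session

There is one attempt and no reset: what is moved stays moved. The work goes in short steps, Python scripts to look and compute and a tool call to move; the robot and the scene stay as the last step left them, time stands still between calls to the robot, and variables do not carry over. Pictures are saved under pics/ and viewed, and the job is handed in when it is done.

Besides the shell and the picture viewer there is one more tool, called after "Call:" as name(argument=value, ...), one argument or row to a line, values as JSON. play_rows: Moves the arm, as the interface text tells. Its arguments: {"type":"object","properties":{"commands":{"type":"array","items":{"type":"number"}}},"required":["commands"]}

```bash
mkdir -p pics; ls; python3 - <<'E'
from rig import ctrl, vision
import cv2
for n in ("scene","side","wrist"):
    c=vision.capture(n); cv2.imwrite(f"pics/{n}0.png",c["frame"][:,:,::-1]); print(n,c["K"].tolist(),c["rvec"],c["tvec"])
print(ctrl.get_obs(), ctrl.nose_length)
E
```

```text
pics
scene [[424.3500269276507, 0.0, 316.2773797536558], [0.0, 424.3500269276507, 191.76900887249042], [0.0, 0.0, 1.0]] [ 0.78320249 -2.47951995  1.25924032] [0.46716065 0.19127103 1.1477916 ]
side [[476.74206271532444, 0.0, 324.3310131052329], [0.0, 476.74206271532444, 198.09180917415097], [0.0, 0.0, 1.0]] [ 2.19431695  0.0168497  -0.00240782] [-0.51641393  0.09017435  1.69442502]
wrist [[281.1601108214239, 0.0, 321.84056900788664], [0.0, 281.1601108214239, 196.32897254849746], [0.0, 0.0, 1.0]] [-2.87590833e+00 -5.84811216e-04  2.93106690e-03] [-0.57465061 -0.02929762  0.38980484]
{'t': 0.15, 'joints': array([-2.10125026e-01,  1.58930247e-01,  1.59794494e+00, -2.62283541e-05,
        1.38620481e+00, -2.10090292e-01]), 'qd': array([ 0.00132394, -0.0013182 , -0.0010158 ,  0.00062783, -0.00188285,
       -0.00046172]), 'tau': array([ 3.99315013e-04, -3.85916662e+01, -3.22434962e+01,  7.02334754e-02,
        3.51220253e-02, -9.48688057e-05]), 'eef_pos': array([5.74518954e-01, 5.87798820e-05, 2.21829520e-01]), 'eef_rot': array([-3.14130682e+00,  4.69644015e-05,  2.29316353e-03]), 'wrist_force': array([-0.42174367, -0.54428888, -0.38125203]), 'ft_torque': array([0.03857836, 0.02783264, 0.01226485]), 'gripper_width': 0.09164122092121146} 0.008
```

View pics/scene0.png

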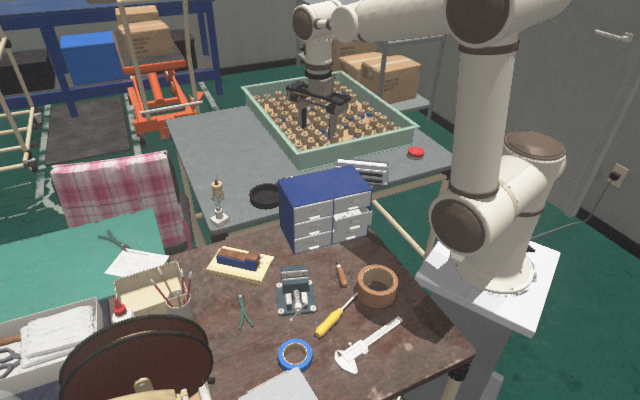

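View pics/side0.png

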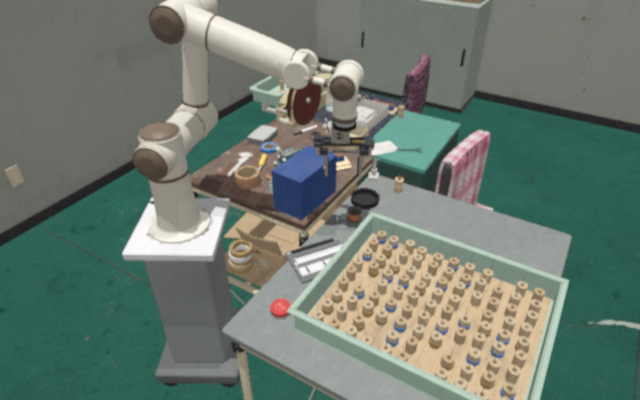

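View pics/wrist0.png

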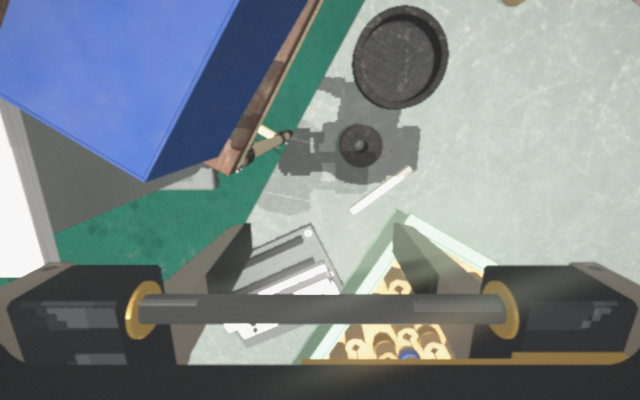

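```bash
cat > h.py <<'E'
import numpy as np, cv2
from rig import ctrl, vision
from scipy.spatial.transform import Rotation as Rn
def cap(n):
    c=vision.capture(n); c["R"]=cv2.Rodrigues(np.array(c["rvec"],float))[0]; c["t"]=np.array(c["tvec"],float).ravel(); return c
def ray(c,u,v):
    d=c["R"].T@np.linalg.solve(c["K"],[u,v,1.]); o=-c["R"].T@c["t"]; return o,d
def onz(c,u,v,z):
    o,d=ray(c,u,v); return o+d*(z-o[2])/d[2]
def proj(c,P):
    P=np.atleast_2d(P); q=(P@c["R"].T+c["t"])@c["K"].T; return q[:,:2]/q[:,2:]
def tri(obs):
    A=np.zeros((3,3));b=np.zeros(3)
    for c,u,v in obs:
        o,d=ray(c,u,v); d=d/np.linalg.norm(d); M=np.eye(3)-np.outer(d,d); A+=M;b+=M@o
    return np.linalg.solve(A,b)
def crop(c,x0,y0,x1,y1,s,fn):
    im=cv2.resize(c["frame"][y0:y1,x0:x1,::-1],None,fx=s,fy=s,interpolation=cv2.INTER_CUBIC); cv2.imwrite(fn,im)
E
python3 - <<'E'
from h import *
s=cap("scene");d=cap("side");w=cap("wrist")
import pickle; pickle.dump((s,d,w),open("c0.pkl","wb"))
crop(s,190,225,320,325,6,"pics/s_board.png")
crop(s,260,130,460,250,4,"pics/s_dock.png")
crop(d,280,230,360,290,9,"pics/d_dock.png")
crop(d,220,120,400,240,4,"pics/d_board.png")
crop(w,200,190,450,360,3,"pics/w_dock.png")
for n,p in (("dock s",onz(s,365,175,0)),("board s",onz(s,240,262,0)),("dock d",onz(d,318,258,0)),("dock w",onz(w,285,290,0)),("origin",0)):print(n,p)
for c in(s,d,w): print(proj(c,[[.5,0,0],[.5,.3,0],[.6,0,0],[.6,-.2,0]]).round().tolist(), -c["R"].T@c["t"])
E
```

```text
dock s [ 0.47911791 -0.17108993  0.        ]
board s [0.5469368  0.38855914 0.        ]
dock d [ 0.49806555 -0.17005886  0.        ]
dock w [ 0.51789058 -0.18097931  0.        ]
origin 0
[[333.0, 197.0], [275.0, 250.0], [308.0, 186.0], [340.0, 160.0]] [-0.06143823  0.94005386  0.82751032]
[[320.0, 225.0], [321.0, 179.0], [348.0, 225.0], [350.0, 265.0]] [ 0.52885517 -1.31606244  1.06498018]
[[268.0, 175.0], [254.0, -92.0], [340.0, 175.0], [338.0, 301.0]] [0.57556074 0.07412884 0.38304389]
```

View pics/s_board.png

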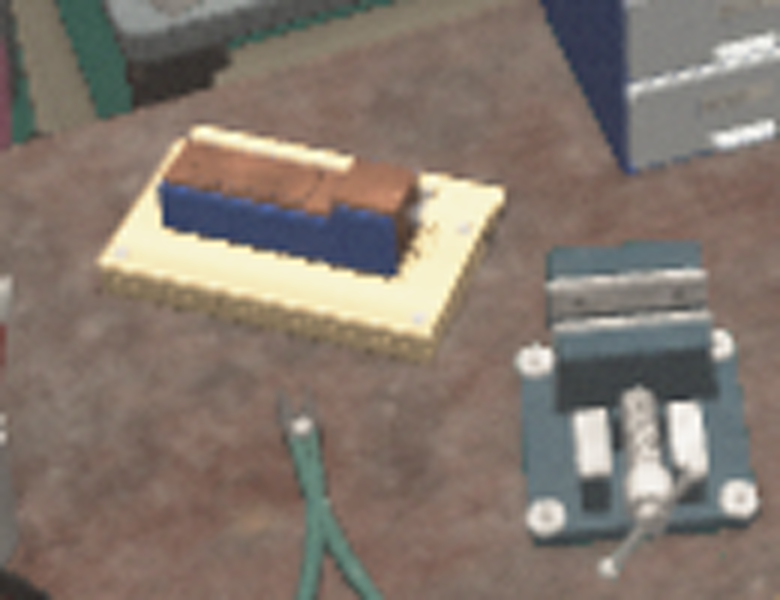

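View pics/d_board.png

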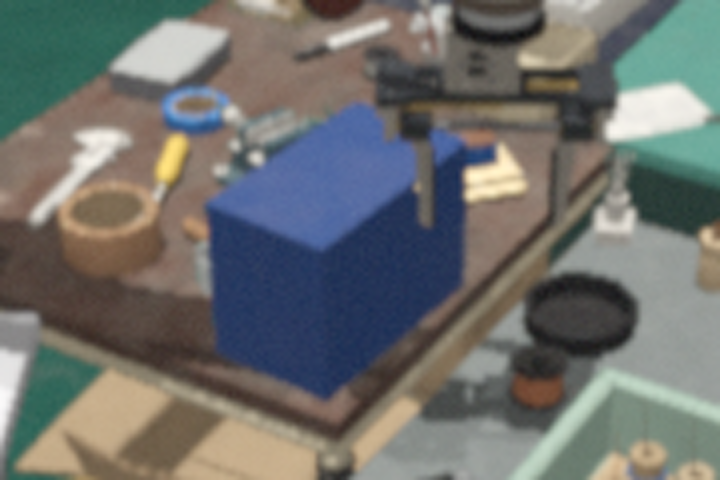

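View pics/d_dock.png

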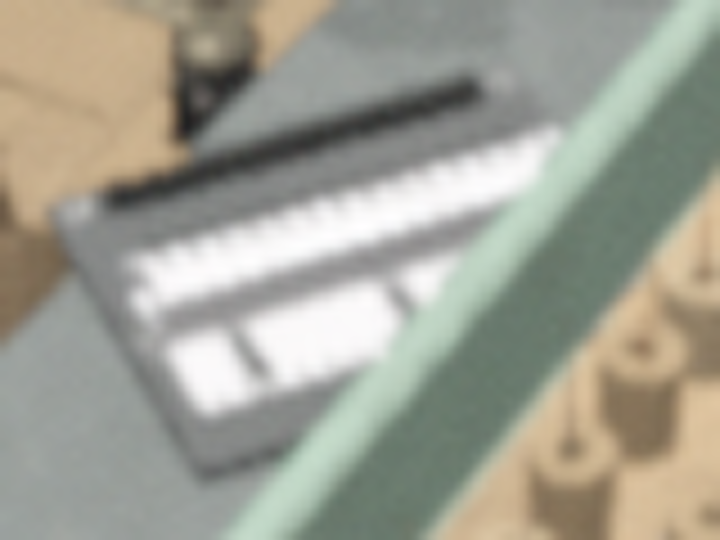

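View pics/w_dock.png

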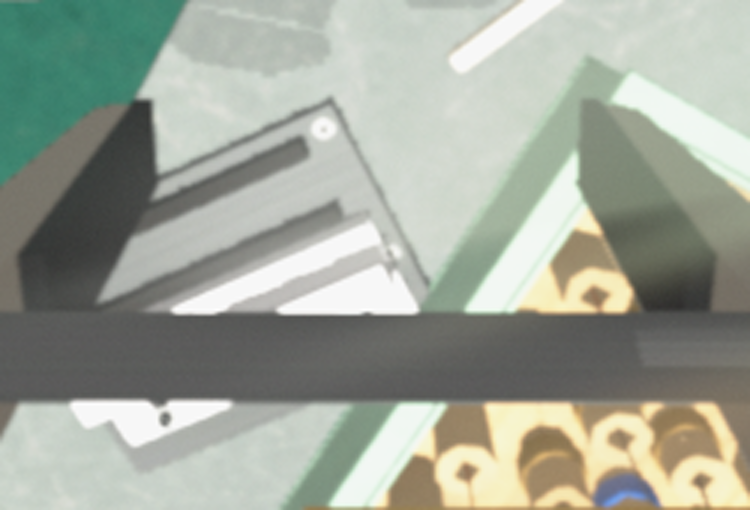

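View pics/s_dock.png

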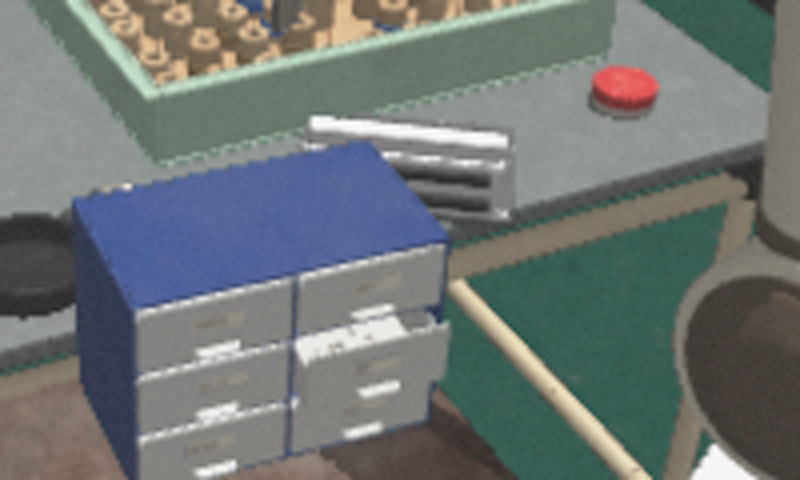

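```bash
python3 - <<'E'
from h import *
import pickle
s,d,w=pickle.load(open("c0.pkl","rb"))
np.set_printoptions(precision=4,suppress=True)
print("board top corners"); 
P=[onz(s,*p,.018) for p in [(206.3,268.7),(261.7,280.8),(274.2,256.7),(221.7,247.5)]]
for i in range(4): print(P[i], np.linalg.norm(P[i]-P[i-1]), np.degrees(np.arctan2(*(P[i]-P[i-1])[1::-1])))
print("dock corners z8")
for c,u,v in [(w,310,223.3),(w,246.7,346),(d,280+62/9,230+210/9),(d,280+205/9,230+478/9),(d,280+500/9,230+75/9)]: print(onz(c,u,v,.008))
print("tray base", onz(s,300,170.5,0), onz(w,396.7,210,0))
print("tray top", tri([(s,297.5,153.8),(d,378,222)]), tri([(s,297.5,153.8),(w,410,215)]))
for z in(.05,.06,.07,.08): print(z,onz(s,297.5,153.8,z)[:2],onz(w,410,215,z)[:2],onz(d,378,222,z)[:2])
E
```

```text
board top corners
[0.5875 0.468  0.018 ] 0.08206330050889361 106.50427990431676
[0.4458 0.4169 0.018 ] 0.1505990522968428 -160.1782030573502
[0.4734 0.3337 0.018 ] 0.08762572251750256 -71.64962218442922
[0.6108 0.3893 0.018 ] 0.14820872739019977 22.014695470021998
dock corners z8
[ 0.5583 -0.0677  0.008 ]
[ 0.4536 -0.279   0.008 ]
[ 0.3961 -0.1583  0.008 ]
[ 0.4547 -0.2908  0.008 ]
[ 0.5556 -0.0802  0.008 ]
tray base [ 0.6784 -0.0607  0.    ] [ 0.6822 -0.0504  0.    ]
tray top [ 0.694  -0.0626  0.0644] [ 0.67   -0.0298  0.0871]
0.05 [ 0.7032 -0.0801] [ 0.6853 -0.0407] [ 0.6999 -0.0412]
0.06 [ 0.6934 -0.067 ] [ 0.682  -0.0372] [ 0.6982 -0.0538]
0.07 [ 0.6836 -0.0538] [ 0.6787 -0.0338] [ 0.6965 -0.0664]
0.08 [ 0.6737 -0.0407] [ 0.6754 -0.0303] [ 0.6948 -0.0789]
```

Call:
play_rows(
  commands=[0, 0, 0, -15, -30, 10, -1, 0, 0, 0, -30, -60, 20, -1, 0, 0, 0, -45, -90, 30, -1, 0, 0, 0, -55, -110, 30, -1, 0, 0, 0, -55, -110, 30, -1, 0, 0, 0, -55, -110, 30, -1],
)

```text
t: 0.8
eef_pos: [0.5198, -0.1107, 0.2527]
eef_rot: [-3.141, 0.004, -0.001]
wrist_force: [0.6, 0.1, -0.4]
gripper_width: 0.0918
```

```bash
python3 - <<'E'
from h import *
import pickle
w=cap("wrist"); s=cap("scene"); pickle.dump((s,w),open("c1.pkl","wb"))
cv2.imwrite("pics/w1.png",w["frame"][:,:,::-1]); print(ctrl.get_obs()["eef_pos"])
crop(w,150,60,420,290,2.9,"pics/w1c.png")
E
```

```text
[ 0.52008826 -0.10929895  0.2522758 ]
```

View pics/w1.png

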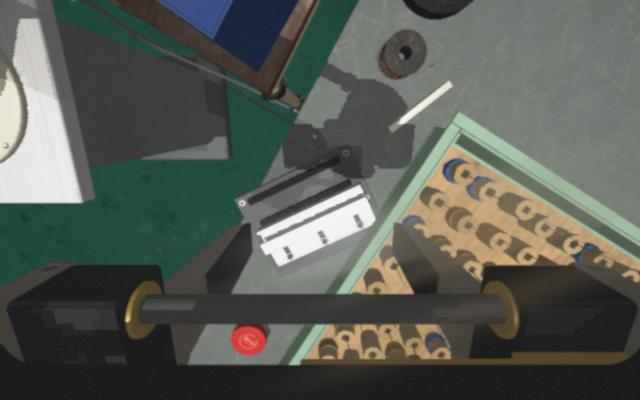

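View pics/w1c.png

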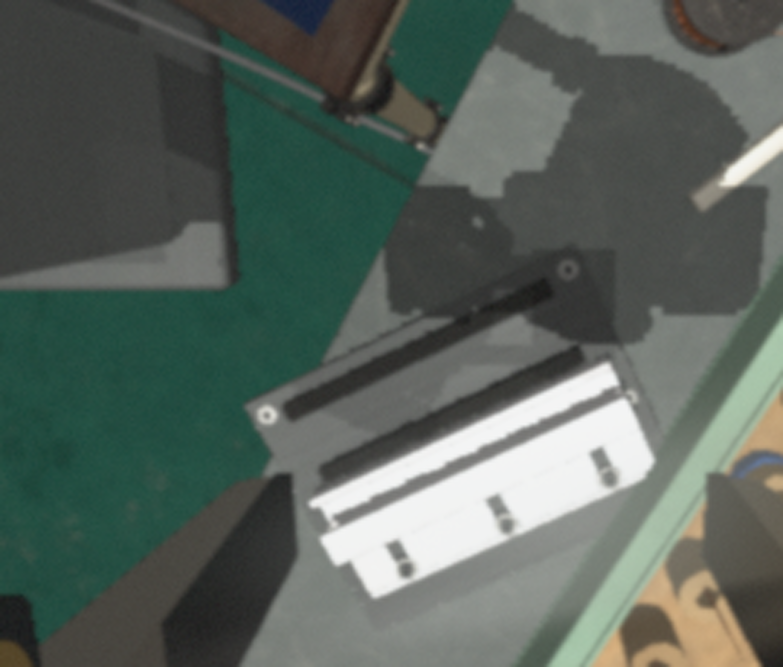

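```bash
python3 - <<'E'
from h import *
import pickle
s,w=pickle.load(open("c1.pkl","rb"))
f=w["frame"].astype(float); f=255*(f/255)**0.6; w["frame"]=f.astype(np.uint8)
crop(w,230,140,310,215,10,"pics/w1L.png"); crop(w,305,140,385,215,10,"pics/w1R.png")
crop(w,235,200,315,270,10,"pics/w1B.png")
E
```

```text
(no output)
```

View pics/w1L.png

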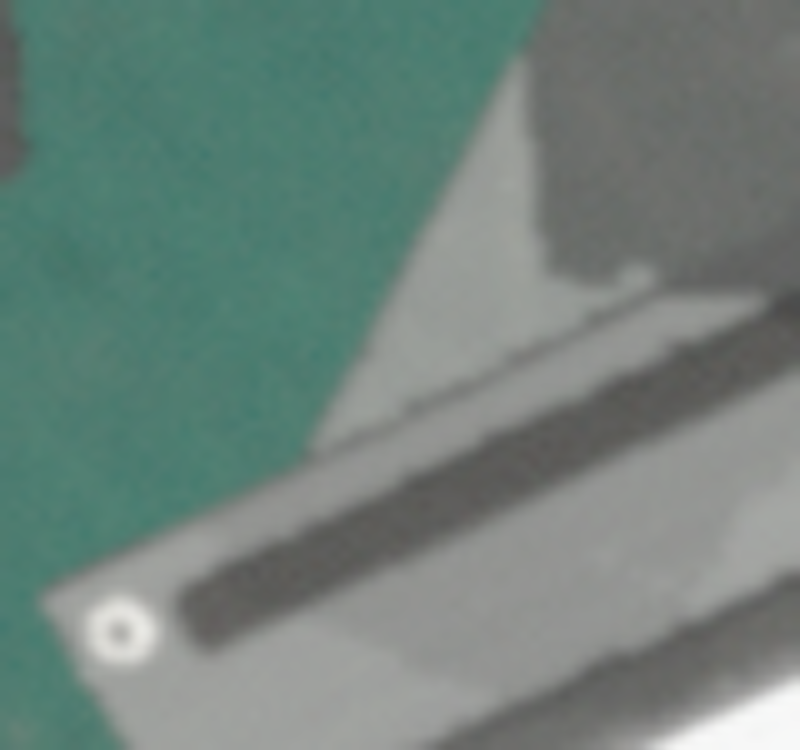

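View pics/w1R.png

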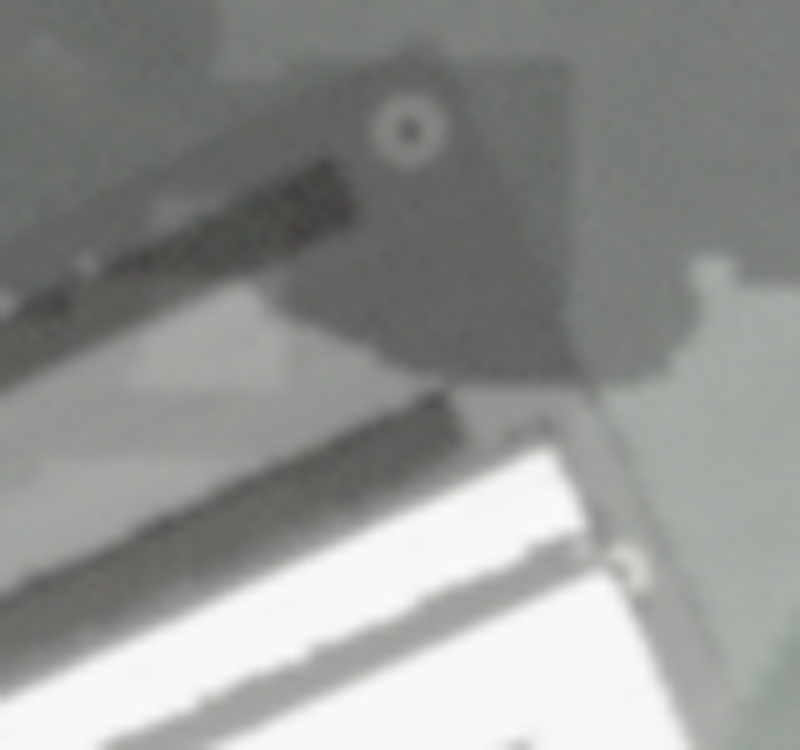

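View pics/w1B.png

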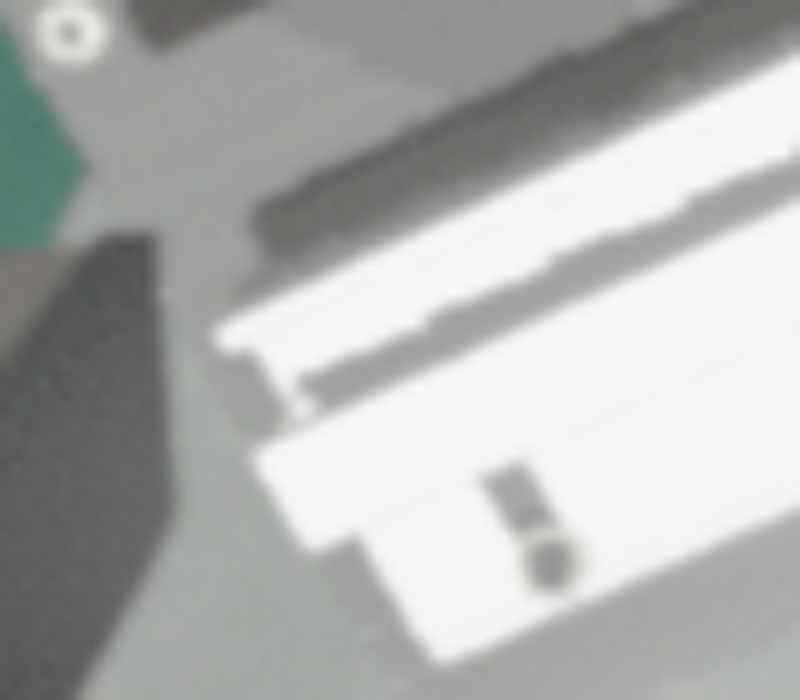

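```bash
python3 - <<'E'
from h import *
import pickle
from scipy.optimize import least_squares
np.set_printoptions(precision=4,suppress=True)
s,w=pickle.load(open("c1.pkl","rb"))
s0,d0,w0=pickle.load(open("c0.pkl","rb"))
# (px,x,y,z,offsetflag) ; y None=> edge only
O=[((234,200),-64,-95,8,0),((347.5,144.5),-64,95,8,0),((256.5,233.5),-9.5,-85,23,1),((360,184.5),-9.5,85,23,1),((260,245.5),7,-85,34,1),((365.5,196.8),7,85,34,1),((266.2,255.2),25,-85,34,1),
((247.8,200),-56,None,16.5,0),((250.7,205.5),-46,None,16.5,0),((338,156),-56,None,16.5,0),((341,161.5),-46,None,16.5,0),((349,178.5),-18,None,16.5,0),((260.5,221.5),-18,None,16.5,0)]
def res(p,full=False):
    x,y,a,o=p; r=[]
    ca,sa=np.cos(a),np.sin(a)
    for (px,X,Y,Z,f) in O:
        q=onz(w,*px,Z/1000)[:2]*1000-[x,y]
        lx=ca*q[0]+sa*q[1]; ly=-sa*q[0]+ca*q[1]
        r.append(lx-X-f*o); r.append(0 if Y is None else ly-Y)
    return np.array(r)
f=least_squares(res,[490,-170,-1.1,12],loss='soft_l1')
print(f.x,np.degrees(f.x[2])); print(res(f.x).reshape(-1,2))
x,y,a,o=f.x
C,S=np.cos(a),np.sin(a)
def loc(P): q=P[:2]*1000-[x,y]; return np.array([C*q[0]+S*q[1],-S*q[0]+C*q[1]])
def wor(X,Y,Z): return np.array([x+C*X-S*Y,y+S*X+C*Y,Z])/1000
# side view check
for c,n in((d0,"side"),(s,"scene"),(w0,"w0")): print(n,proj(c,[wor(-64,-95,8),wor(84,-95,8),wor(-64,95,8),wor(7+o,-85,34),wor(7+o,85,34)]).round(1).tolist())
# tray: top outer edge in w1
for z in (0.06,.07,.08):
  print("tray",z,loc(onz(w,458,113,z)),loc(onz(w,290,362,z)), onz(w,458,113,z), onz(s0,297.5,153.8,z),onz(d0,378,222,z))
print("tray base", loc(onz(s0,300,170.5,0)))
E
```

```text
[ 501.1049 -168.1823   -1.1162    3.4096] -63.954315514408414
[[ 0.3966  0.761 ]
 [ 0.87   -1.9236]
 [ 0.424   0.4104]
 [ 0.1106 -0.1832]
 [-0.2369  0.1311]
 [ 0.1969 -0.7577]
 [-0.5223  0.6692]
 [ 0.3706  0.    ]
 [-0.416   0.    ]
 [ 0.5108  0.    ]
 [-0.5925  0.    ]
 [-1.3123  0.    ]
 [-0.1395  0.    ]]
side [[284.4, 252.1], [302.2, 281.8], [336.3, 236.2], [295.7, 259.5], [343.9, 244.4]]
scene [[386.4, 184.6], [387.1, 161.2], [330.0, 179.0], [384.7, 165.9], [335.7, 161.2]]
w0 [[196.8, 276.3], [246.4, 349.3], [310.1, 224.1], [222.5, 323.7], [326.8, 278.7]]
tray 0.06 [-44.3733 226.1305] [ 194.1137 -129.09  ] [ 0.6848 -0.029   0.06  ] [ 0.6934 -0.067   0.06  ] [ 0.6982 -0.0538  0.06  ]
tray 0.07 [-46.2202 221.8641] [ 185.5222 -123.3104] [ 0.6801 -0.0292  0.07  ] [ 0.6836 -0.0538  0.07  ] [ 0.6965 -0.0664  0.07  ]
tray 0.08 [-48.067  217.5977] [ 176.9306 -117.5307] [ 0.6755 -0.0295  0.08  ] [ 0.6737 -0.0407  0.08  ] [ 0.6948 -0.0789  0.08  ]
tray base [-18.7111 206.4961]
```

```bash
python3 - <<'E'
from h import *
import pickle
np.set_printoptions(precision=4,suppress=True)
s,d,w=pickle.load(open("c0.pkl","rb"))
S=[(260+a/4,130+b/4) for a,b in[(135,310),(447,240),(375,145),(75,200)]]
D=[(220+a/4,120+b/4) for a,b in[(360,105),(210,205),(325,245),(465,145)]]
for i in range(4): print(tri([(s,*S[i]),(d,*D[i])]), [onz(s,*S[i],z)[:2] for z in(.1,.14)],[onz(d,*D[i],z)[:2] for z in (.1,.14)])
E
```

```text
[0.4537 0.2768 0.1599] [array([0.4945, 0.2178]), array([0.4639, 0.2575])] [array([0.4525, 0.3866]), array([0.4556, 0.3161])]
[0.3285 0.0967 0.1609] [array([0.3596, 0.0198]), array([0.3365, 0.0704])] [array([0.3187, 0.1943]), array([0.3274, 0.1317])]
[0.4296 0.0275 0.1638] [array([ 0.4666, -0.0589]), array([ 0.4376, -0.004 ])] [array([0.4302, 0.1288]), array([0.4343, 0.0689])]
[0.5559 0.2053 0.1607] [array([0.61  , 0.1389]), array([0.573 , 0.1829])] [array([0.559 , 0.3092]), array([0.5578, 0.2418])]
```

Call:
play_rows(
  commands=[0, 0, -0.11, 0, 35, 5, -1, 0, 0, -0.22, 0, 75, 5, -1, 0, 0, -0.33, 0, 115, 5, -1, 0, 0, -0.44, 0, 155, 5, -1, 0, 0, -0.55, 2, 195, 5, -1, 0, 0, -0.66, 4, 235, 5, -1, 0, 0, -0.77, 5, 275, 5, -1, 0, 0, -0.88, 6, 315, 5, -1, 0, 0, -0.99, 7, 355, 5, -1, 0, 0, -1.1, 8, 395, 5, -1],
)

```text
t: 1.73
eef_pos: [0.5269, 0.2837, 0.2572]
eef_rot: [2.675, -1.646, -0.001]
wrist_force: [-0.0, -0.4, 0.5]
gripper_width: 0.092
```

Call:
play_rows(
  commands=[0, 0, -0.06, 0, 40, -10, -1, 0, 0, -0.12, 0, 80, -20, -1, 0, 0, -0.12, 0, 110, -30, -1, 0, 0, -0.12, 1, 117, -40, -1, 0, 0, -0.12, 1, 117, -40, -1, 0, 0, -0.12, 1, 117, -40, -1],
)

```text
t: 2.23
eef_pos: [0.5279, 0.3973, 0.2163]
eef_rot: [2.575, -1.796, -0.001]
wrist_force: [0.2, -0.6, -0.7]
gripper_width: 0.092
```

```bash
python3 - <<'E'
from h import *
import pickle
w=cap("wrist"); pickle.dump(w,open("c2.pkl","wb"))
cv2.imwrite("pics/w2.png",w["frame"][:,:,::-1]); o=ctrl.get_obs(); print(o["t"],o["joints"],o["eef_pos"],Rn.from_rotvec(o["eef_rot"]).as_matrix().round(4))
E
```

```text
2.2833 [ 4.61528307e-01  3.82824241e-01  1.33693505e+00 -5.42300747e-04
  1.42265563e+00  1.68111352e+00] [0.52874011 0.39669336 0.21747098] [[ 3.441e-01 -9.389e-01 -5.000e-04]
 [-9.389e-01 -3.441e-01 -8.000e-04]
 [ 6.000e-04  8.000e-04 -1.000e+00]]
```

View pics/w2.png

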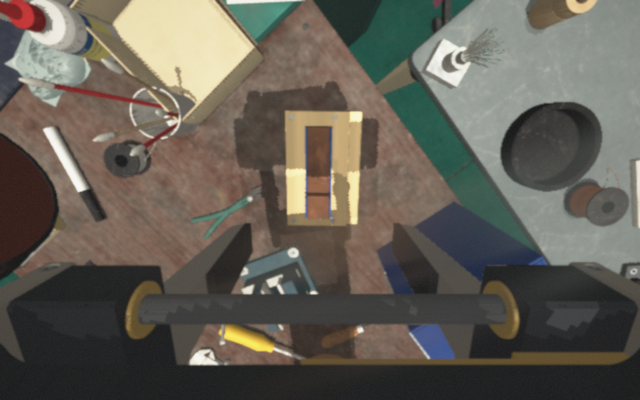

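```bash
python3 - <<'E'
from h import *
import pickle
w=pickle.load(open("c2.pkl","rb"))
f=w["frame"].astype(float); f=255*(f/255)**0.7; w["frame"]=f.astype(np.uint8)
crop(w,272,100,372,170,8,"pics/w2a.png"); crop(w,272,165,372,235,8,"pics/w2b.png")
E
```

```text
(no output)
```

View pics/w2a.png

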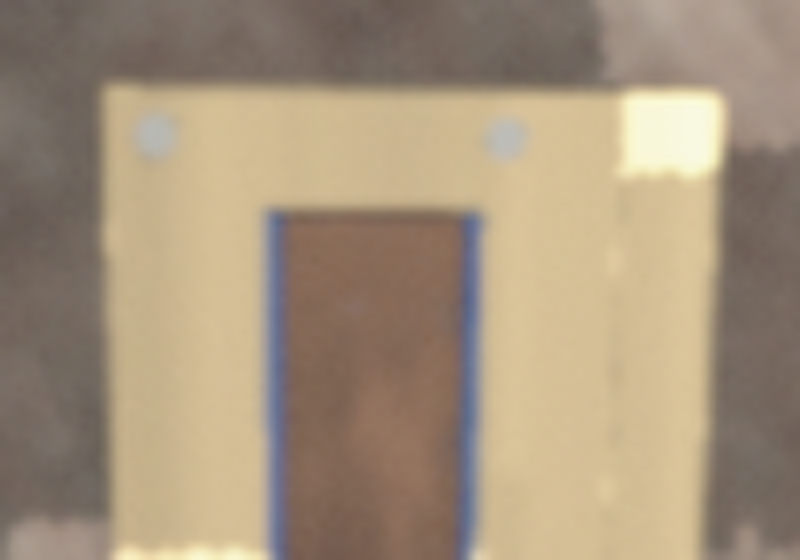

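View pics/w2b.png

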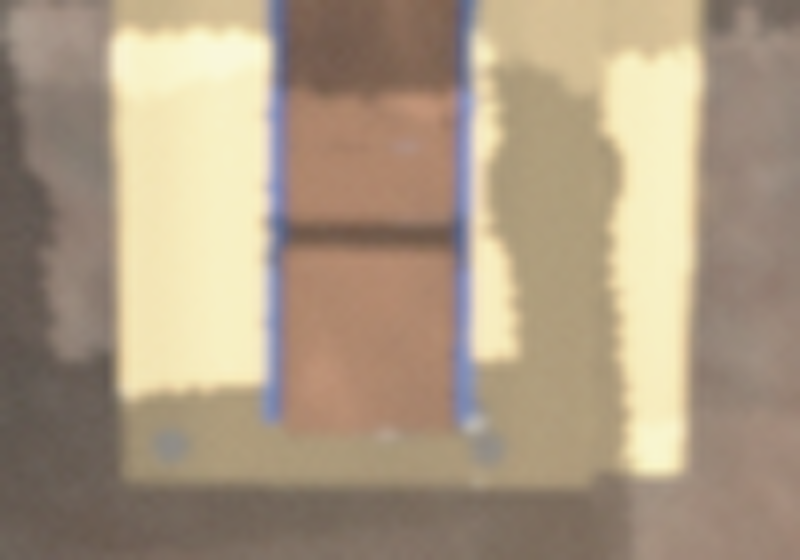

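```bash
python3 - <<'E'
from h import *
import pickle
from scipy.optimize import least_squares
np.set_printoptions(precision=4,suppress=True)
w=pickle.load(open("c2.pkl","rb"))
O=[((284.75,110.6),-42,75,18),((287.5,225.6),-42,-75,18),((349.1,111.2),38,75,18),((346.2,226),38,-75,18),((362.5,111.9),54,75,11),((357.9,224.4),54,-75,11)]
def res(p):
    x,y,a=p;r=[];C,S=np.cos(a),np.sin(a)
    for px,X,Y,Z in O:
        q=onz(w,*px,Z/1000)[:2]*1000-[x,y]; r+=[C*q[0]+S*q[1]-X,-S*q[0]+C*q[1]-Y]
    return np.array(r)
f=least_squares(res,[530,400,-1.22],loss='soft_l1');print(f.x,np.degrees(f.x[2]));print(res(f.x).reshape(-1,2))
print(np.degrees(np.arctan2(-.9389,.3441)), f.x[:2]/1000-ctrl.get_obs()["eef_pos"][:2])
E
```

```text
[535.2902 404.1471  -1.2251] -70.1917348703072
[[ 0.2374  0.2043]
 [-0.1957  0.1609]
 [-1.1211  0.0685]
 [-0.1383  0.1272]
 [ 0.2743 -0.4668]
 [ 0.7117 -0.1316]]
-69.87248314031585 [0.0066 0.0075]
```

Call:
play_rows(
  commands=[0, 0, -0.006, 6, 7, -30, -0.5, 0, 0, -0.006, 6.5, 7.5, -65, -0.3, 0, 0, -0.006, 6.5, 7.5, -100, -0.3, 0, 0, -0.006, 6.5, 7.5, -127, -0.3, 0, 0, -0.006, 6.5, 7.5, -127, -0.3, 0, 0, -0.006, 6.5, 7.5, -127, -0.3, 0, 0, -0.006, 6.5, 7.5, -127, -0.3],
)

```text
t: 2.87
eef_pos: [0.5373, 0.4048, 0.0938]
eef_rot: [-2.566, 1.806, -0.003]
wrist_force: [0.2, 0.3, 1.1]
gripper_width: 0.0597
```

```bash
python3 - <<'E'
from h import *
w=cap("wrist"); cv2.imwrite("pics/w3.png",w["frame"][:,:,::-1]); o=ctrl.get_obs(); print(o["t"],o["eef_pos"],Rn.from_rotvec(o["eef_rot"]).as_matrix().round(4))
E
```

```text
2.9167 [0.53768432 0.40520019 0.09441121] [[ 3.375e-01 -9.413e-01  5.200e-03]
 [-9.413e-01 -3.375e-01  2.500e-03]
 [-7.000e-04 -5.700e-03 -1.000e+00]]
```

View pics/w3.png

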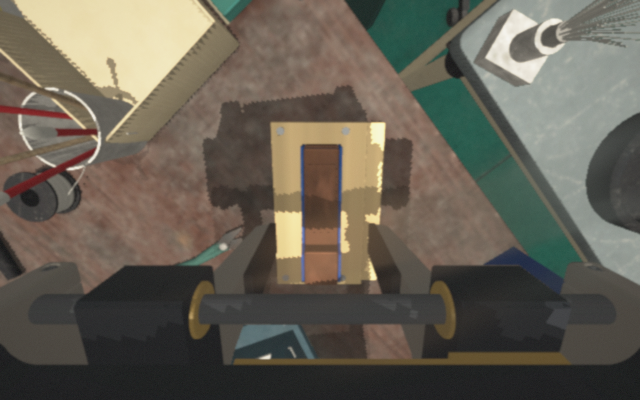

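Call:
play_rows(
  commands=[0, 0, 0, -1, 0, -20, -0.3, 0, 0, 0, -1, 0, -40, -0.3, 0, 0, 0, -1, 0, -55, -0.3, 0, 0, 0, -1, 0, -61, -0.3, 0, 0, 0, -1, 0, -61, -0.3, 0, 0, 0, -1, 0, -61, -0.3],
)

```text
t: 3.42
eef_pos: [0.5351, 0.4051, 0.0307]
eef_rot: [-2.569, 1.806, -0.001]
wrist_force: [0.7, -0.1, -0.1]
gripper_width: 0.0596
```

```bash
python3 - <<'E'
from h import *
for i in range(4):
    w=cap("wrist"); o=ctrl.get_obs(); print(o["t"],o["eef_pos"],o["wrist_force"])
E
```

```text
3.4667 [0.53544929 0.40530744 0.03123343] [-0.01923651  0.60411127  0.53756749]
3.5167 [0.53554384 0.40535453 0.03137518] [-0.51814796  0.67789778  0.16095035]
3.5667 [0.53549104 0.40532754 0.03130775] [-0.12699502  0.09116365  0.7869424 ]
3.6167 [0.53530949 0.40526411 0.03108958] [-0.99812333 -0.08709347  0.66014778]
```

Height 31 mm, centred. Close.

Call:
play_rows(
  commands=[0, 0, 0, 0, 0, 0, 0.1, 0, 0, 0, 0, 0, 0, 0.4, 0, 0, 0, 0, 0, 0, 1, 0, 0, 0, 0, 0, 0, 1, 0, 0, 0, 0, 0, 0, 1, 0, 0, 0, 0, 0, 0, 1],
)

```text
t: 4.12
eef_pos: [0.5344, 0.4047, 0.0296]
eef_rot: [2.57, -1.807, 0.0]
wrist_force: [0.2, -0.3, 0.2]
gripper_width: 0.0313
```

```bash
python3 - <<'E'
from h import *
for i in range(3):
    w=cap("wrist"); o=ctrl.get_obs(); print(o["t"],o["eef_pos"],Rn.from_rotvec(o["eef_rot"]).as_matrix()[:,0],o["wrist_force"],o["gripper_width"])
cv2.imwrite("pics/w4.png",w["frame"][:,:,::-1])
E
```

```text
4.1667 [0.53437113 0.40472569 0.02962457] [ 3.38191192e-01 -9.41077420e-01  8.15433032e-05] [-0.22155343 -0.25665585 -0.10911108] 0.031099842573133262
4.2167 [0.53439104 0.40473559 0.02963146] [ 3.38220485e-01 -9.41066894e-01  6.22589372e-05] [ 0.41602275 -0.12988982  0.3118516 ] 0.031653446064324776
4.2667 [0.53441692 0.40471594 0.02964653] [ 3.38214467e-01 -9.41069054e-01  9.94273734e-05] [-0.16715452 -0.11584899  0.26694142] 0.03190962673967453
```

View pics/w4.png

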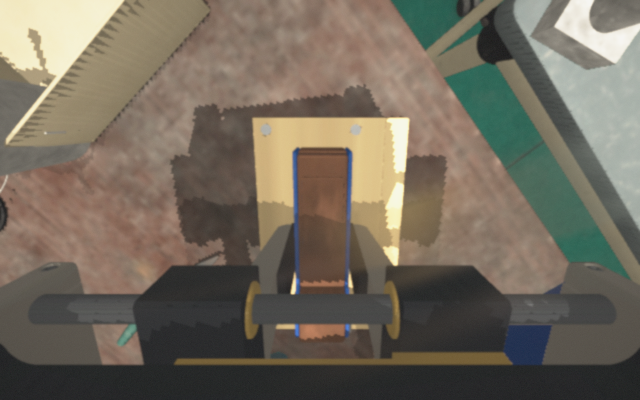

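Call:
play_rows(
  commands=[0, 0, 0, 0, 0, 15, 1, 0, 0, 0, 0, 0, 45, 1, 0, 0, 0, 0, 0, 80, 1, 0, 0, 0, 0, 0, 115, 1, 0, 0, 0, 0, 0, 150, 1, 0, 0, 0, 0, 0, 185, 1, 0, 0, 0, 0, 0, 215, 1, 0, 0, 0, 0, 0, 240, 1, 0, 0, 0, 0, 0, 250, 1],
)

```text
t: 5.02
eef_pos: [0.5353, 0.4054, 0.2848]
eef_rot: [-2.565, 1.803, -0.005]
wrist_force: [0.7, 0.2, -4.7]
gripper_width: 0.0315
```

```bash
python3 - <<'E'
from h import *
w=cap("wrist"); cv2.imwrite("pics/w5.png",w["frame"][:,:,::-1]);s=cap("side");cv2.imwrite("pics/d5.png",s["frame"][:,:,::-1])
o=ctrl.get_obs(); print(o)
E
```

```text
{'t': 5.1167, 'joints': array([4.68535383e-01, 3.75296091e-01, 1.22075859e+00, 5.54387355e-05,
       1.54154616e+00, 1.69411088e+00]), 'qd': array([-0.00219441,  0.04213906,  0.07157251, -0.00078175, -0.02216692,
        0.00184113]), 'tau': array([ 2.87085091e-02, -5.20088661e+01, -3.65069890e+01,  4.37712632e-03,
        1.57726281e-01, -3.46711968e-04]), 'eef_pos': array([0.53503986, 0.40519871, 0.28196448]), 'eef_rot': array([-2.56706723,  1.80484754, -0.00286799]), 'wrist_force': array([ 0.21517748, -0.40798675, -5.36162715]), 'ft_torque': array([ 0.08521382,  0.07385133, -0.02192108]), 'gripper_width': 0.031727515102094865}
```

View pics/w5.png

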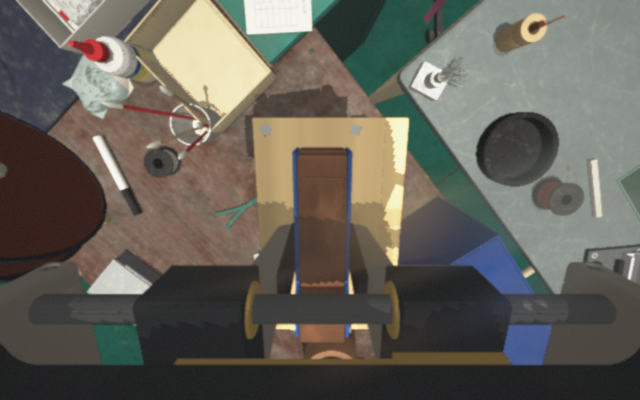

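View pics/d5.png

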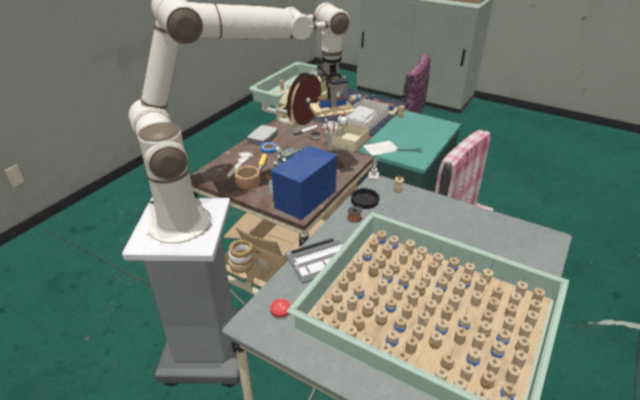

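```bash
cat > g.py <<'E'
from h import *
DX,DY,DA,OFF=501.1,-168.2,np.radians(-63.95),3.4
TB=np.array([0.,-0.65,29.6])  # TCP in board frame (underside origin)
RD=Rn.from_euler('z',DA)
FL=np.diag([1.,-1,-1])
def target(th,xt,zt,y=0.,yaw=0.):
    """board tongue-bottom corner (54,0,4) at dock (xt,y,zt) mm, slant th deg -> TCP pos mm, R"""
    Rb=Rn.from_euler('z',yaw,degrees=True)*Rn.from_euler('y',th,degrees=True)
    o=np.array([xt,y,zt])-Rb.apply([54,0,4])
    p=RD.apply(o+Rb.apply(TB))+[DX,DY,0]
    return p,(RD*Rb).as_matrix()@FL
def delta(obs,p,R):
    R0=Rn.from_rotvec(obs["eef_rot"]).as_matrix()
    return Rn.from_matrix(R@R0.T).as_rotvec().round(4), (p-obs["eef_pos"]*1000).round(1)
def state(obs):
    """board estimate from measured TCP: th, tongue-bottom corner in dock, yaw"""
    Rb=RD.inv()*Rn.from_matrix(Rn.from_rotvec(obs["eef_rot"]).as_matrix()@FL)
    q=RD.inv().apply(obs["eef_pos"]*1000-[DX,DY,0])-Rb.apply(TB)
    c=q+Rb.apply([54,0,4]); e=Rb.as_euler('ZYX',degrees=True)
    F=RD.inv().apply(obs["wrist_force"])
    return dict(t=obs["t"],yaw=e[0].round(2),th=e[1].round(2),roll=e[2].round(2),corner=c.round(2),orig=q.round(2),F=F.round(1))
E
cat > plan.py <<'E'
from g import *
from scipy.optimize import minimize
B=np.array([(-42,0),(26,0),(26,9.5),(33,9.5),(33,4),(54,4),(54,11),(38,11),(38,18),(-42,18)],float)
def rect(a,b,c,d): return np.array([(a,c),(b,c),(b,d),(a,d)],float)
r=np.array([5,16.])
RAIL=[rect(-14.5,-10.2,-8,7)+r,rect(-10.2,13.2,-8,-5)+r,rect(13.2,20,-8,12.8)+r,rect(2,20,12.8,18)+r]
def dens(P,n=12): 
    Q=np.roll(P,-1,0); return np.vstack([P+(Q-P)*k/n for k in range(n)])
def sd(P,poly):
    c=poly.astype(np.float32).reshape(-1,1,2); return min(-cv2.pointPolygonTest(c,(float(a),float(b)),True) for a,b in P)
def bp(th,x,z,P=B):
    t=np.radians(th); C,S=np.cos(t),np.sin(t); q=P-[54,4]
    return np.c_[x+C*q[:,0]+S*q[:,1], z-S*q[:,0]+C*q[:,1]]
RD_=[dens(p) for p in RAIL]
def clr(th,x,z):  # x relative to rail (off=0)
    b=bp(th,x,z); bd=dens(b,10)
    return min(min(sd(bd,p),sd(q,b)) for p,q in zip(RAIL,RD_))
if __name__=="__main__":
    for th in (27,25,23,21,18,15,12,9,6,3,0):
        best=max(((clr(th,x,z),x,z) for x in np.arange(11,18.3,.4) for z in np.arange(11.5,21,.5)),key=lambda a:a[0])
        f=minimize(lambda v:-clr(th,*v),best[1:],method='Nelder-Mead',options=dict(xatol=.02,fatol=.005)); 
        print(th,"clr",round(-f.fun,2),"corner",f.x.round(2))
    print("insertion lines")
    for th in (22,24,26):
      for zh in (13,14,15,16):
        t=np.radians(th); xh=18.2-7*np.sin(t)-.5
        print(th,zh,[round(clr(th,xh-s*np.cos(t),zh+s*np.sin(t)),2) for s in (40,30,20,15,10,8,6,4,2,1,0)])
E
python3 plan.py; python3 - <<'E'
from g import *
o=ctrl.get_obs(); print(state(o))
for a in ((0,60,160),(25,-20,80)): print(delta(o,*target(a[0],a[1],a[2])))
E
```

```text
27 clr 1.85 corner [12.64 15.99]
25 clr 1.71 corner [11.93 16.89]
23 clr 1.55 corner [11.88 17.44]
21 clr 1.39 corner [13.05 17.49]
18 clr 1.14 corner [13.96 17.97]
15 clr 0.88 corner [15.14 18.46]
12 clr 0.6 corner [11.81 20.  ]
9 clr 0.78 corner [16.32 15.31]
6 clr 0.89 corner [16.58 16.92]
3 clr 1.03 corner [16.8  18.24]
0 clr 1.2 corner [17.   19.65]
insertion lines
22 13 [13.47, 3.47, -1.68, -1.68, -1.68, -1.68, -1.68, -1.68, -1.05, -0.12, 0.5]
22 14 [13.87, 3.94, -0.75, -0.75, -0.75, -0.75, -0.75, -0.75, -0.75, -0.12, 0.5]
22 15 [14.33, 4.58, 0.18, 0.18, 0.18, 0.18, 0.18, 0.18, 0.18, 0.18, 0.5]
22 16 [14.84, 5.33, 1.11, 1.11, 1.11, 1.11, 1.11, 1.11, 1.11, 1.11, 0.5]
24 13 [13.71, 3.76, -0.98, -0.98, -0.98, -0.98, -0.98, -0.98, -0.65, -0.05, 0.5]
24 14 [14.19, 4.42, -0.07, -0.07, -0.07, -0.07, -0.07, -0.07, -0.07, -0.05, 0.5]
24 15 [14.73, 5.19, 0.85, 0.85, 0.85, 0.85, 0.85, 0.85, 0.85, 0.85, 0.5]
24 16 [15.31, 6.03, 1.76, 1.76, 1.5, 1.5, 1.5, 1.5, 1.5, 1.41, 0.5]
26 13 [14.02, 4.24, -0.29, -0.29, -0.29, -0.29, -0.29, -0.29, -0.29, 0.06, 0.5]
26 14 [14.58, 5.03, 0.6, 0.6, 0.6, 0.6, 0.6, 0.6, 0.6, 0.6, 0.5]
26 15 [15.19, 5.88, 1.5, 1.5, 1.5, 1.5, 1.5, 1.5, 1.5, 1.4, 0.5]
26 16 [15.83, 6.77, 2.4, 2.4, 1.16, 1.16, 1.16, 1.16, 1.16, 1.16, 0.5]
{'t': 5.1167, 'yaw': np.float64(-6.27), 'th': np.float64(0.03), 'roll': np.float64(0.23), 'corner': array([-446.5 ,  277.15,  256.34]), 'orig': array([-500.18,  283.07,  252.37]), 'F': array([ 0.5,  0. , -5.4])}
(array([-0.002 ,  0.0034,  0.1094]), array([ -31.9, -579.1,  -96.4]))
(array([0.4001, 0.1733, 0.1086]), array([ -60. , -521.5, -155.9]))
```

```bash
cat > dp.py <<'E'
from plan import *
ths=list(range(26,-1,-2)); X=np.arange(11,18.3,.3); Z=np.arange(12,21.4,.3)
G=np.array([[[clr(t,x,z) for z in Z] for x in X] for t in ths]); np.save("G.npy",G)
V=G[0].copy(); bk=[]
from itertools import product
for k in range(1,len(ths)):
    N=np.full_like(V,-9); A=np.zeros(V.shape+(2,),int)
    for i,j in product(range(len(X)),range(len(Z))):
        if G[k,i,j]<0: continue
        i0,i1,j0,j1=max(0,i-3),i+4,max(0,j-4),j+5
        W=V[i0:i1,j0:j1]-.003*np.hypot(*np.ogrid[i0-i:i0-i+V[i0:i1,j0:j1].shape[0],j0-j:j0-j+V[i0:i1,j0:j1].shape[1]]); m=np.unravel_index(W.argmax(),W.shape)
        N[i,j]=min(W[m],G[k,i,j]); A[i,j]=(m[0]+i0,m[1]+j0)
    V=N; bk.append(A)
m=np.unravel_index(V.argmax(),V.shape); print("bottleneck",V[m])
P=[m]
for A in bk[::-1]: P.append(tuple(A[P[-1]]))
for k,(i,j) in enumerate(P[::-1]): print(ths[k],X[i].round(2),Z[j].round(2),G[k,i,j].round(2))
E
python3 dp.py
```

```text
bottleneck 0.6130371513366699
26 12.8 16.2 1.78
24 13.4 16.5 1.63
22 13.4 17.1 1.45
20 14.0 17.4 1.3
18 14.9 17.7 1.12
16 14.6 18.3 0.94
14 15.5 18.6 0.75
12 16.1 18.3 0.64
10 16.1 18.3 0.62
8 16.4 18.3 0.8
6 16.4 18.3 0.72
4 16.4 18.3 0.65
2 16.7 18.3 0.91
0 16.7 18.3 0.8
```

Call:
play_rows(
  commands=[0, 0, 0.01, -2, -20, 0, 1, 0, 0, 0.02, -5, -55, 0, 1, 0, 0, 0.04, -10, -95, 0, 1, 0, 0, 0.06, -15, -135, 0, 1, 0, 0, 0.08, -20, -175, 0, 1, 0, 0, 0.1, -25, -215, 0, 1, 0, 0, 0.109, -30, -255, 0, 1, 0, 0, 0.109, -35, -295, 0, 1, 0, 0, 0.109, -40, -335, 0, 1, 0, 0, 0.109, -45, -375, 0, 1],
)

```text
t: 5.95
eef_pos: [0.4872, 0.0284, 0.2765]
eef_rot: [2.663, -1.663, -0.007]
wrist_force: [1.5, -0.0, -5.0]
gripper_width: 0.0313
```

Call:
play_rows(
  commands=[0, 0, 0, -5, -30, 0, 1, 0, 0, 0, -10, -60, 0, 1, 0, 0, 0, -15, -85, 0, 1, 0, 0, 0, -20, -100, 0, 1, 0, 0, 0, -20, -105, 0, 1, 0, 0, 0, -20, -105, 0, 1, 0, 0, 0, -20, -105, 0, 1, 0, 0, 0, -20, -105, 0, 1],
)

```text
t: 6.62
eef_pos: [0.4692, -0.0741, 0.2787]
eef_rot: [-2.665, 1.663, 0.003]
wrist_force: [0.1, 0.2, -5.4]
gripper_width: 0.0312
```

```bash
python3 - <<'E'
from g import *
w=cap("wrist"); cv2.imwrite("pics/w6.png",w["frame"][:,:,::-1])
o=ctrl.get_obs(); print(state(o),o["joints"],o["gripper_width"])
print(delta(o,*target(26,-36,120))); print(delta(o,*target(26,-36,41.5)))
E
```

```text
{'t': 6.6667, 'yaw': np.float64(0.06), 'th': np.float64(0.07), 'roll': np.float64(-0.03), 'corner': array([-44.57,  13.47, 253.27]), 'orig': array([-98.58,  13.41, 249.34]), 'F': array([ 0.3,  1.1, -4.9])} [-4.11908143e-01 -1.40186592e-01  1.78679970e+00  3.99989900e-04
  1.49623027e+00  7.03210508e-01] 0.03128495549348468
(array([ 0.4067,  0.1985, -0.0011]), array([  -1. ,  -28.6, -112.3]))
(array([ 0.4067,  0.1985, -0.0011]), array([  -1. ,  -28.6, -190.8]))
```

View pics/w6.png

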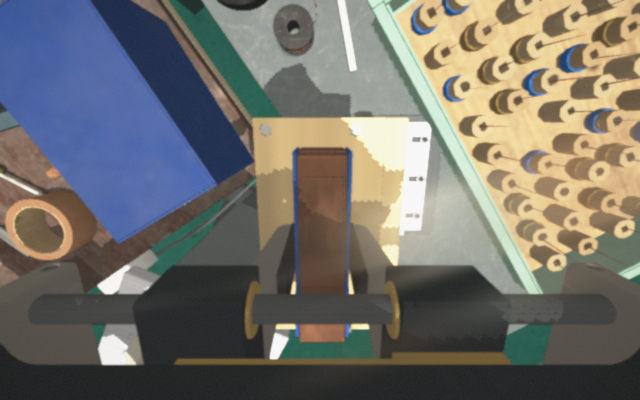

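Call:
play_rows(
  commands=[0.08, 0.04, 0, 0, -6, -22, 1, 0.163, 0.08, 0, 0, -12, -45, 1, 0.245, 0.12, 0, -1, -18, -68, 1, 0.325, 0.159, -0.001, -1, -24, -90, 1, 0.4067, 0.1985, -0.001, -1, -28.6, -112, 1, 0.4067, 0.1985, -0.001, -1, -28.6, -112, 1, 0.4067, 0.1985, -0.001, -1, -28.6, -112, 1, 0.4067, 0.1985, -0.001, -1, -28.6, -112, 1],
)

```text
t: 7.33
eef_pos: [0.4693, -0.1035, 0.1688]
eef_rot: [-2.419, 1.51, 0.552]
wrist_force: [0.5, -0.0, -4.5]
gripper_width: 0.0315
```

```bash
python3 - <<'E'
from g import *
for n in("wrist","side","scene"):
    w=cap(n); cv2.imwrite(f"pics/{n}7.png",w["frame"][:,:,::-1])
    if n=="side": crop(w,240,130,400,290,4,"pics/side7c.png")
o=ctrl.get_obs(); print(state(o),o["joints"],o["gripper_width"])
print(delta(o,*target(26,-36,41.5)))
E
```

```text
{'t': 7.4833, 'yaw': np.float64(0.09), 'th': np.float64(25.61), 'roll': np.float64(0.16), 'corner': array([-34.26,   0.86, 123.74]), 'orig': array([-84.68,   0.8 , 143.47]), 'F': array([-0.7, -0. , -4.9])} [-0.61389947  0.23425758  1.68010334  0.21184306  1.62278119  0.46987928] 0.031223624789888688
(array([ 0.005 ,  0.0053, -0.0003]), array([ -1.3,   1. , -82. ]))
```

View pics/side7c.png

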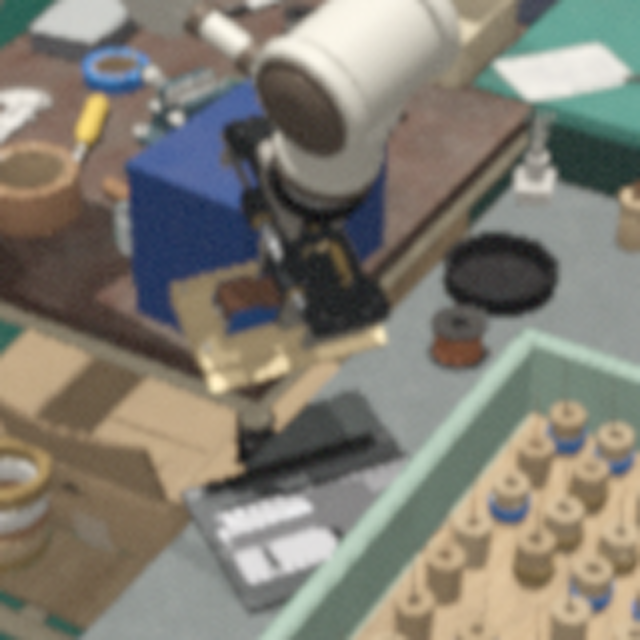

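View pics/scene7.png

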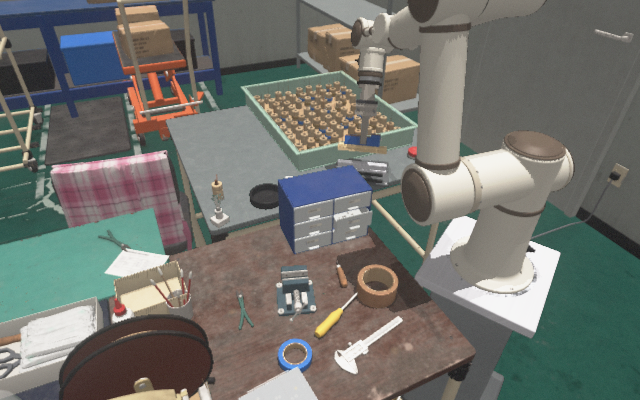

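View pics/wrist7.png

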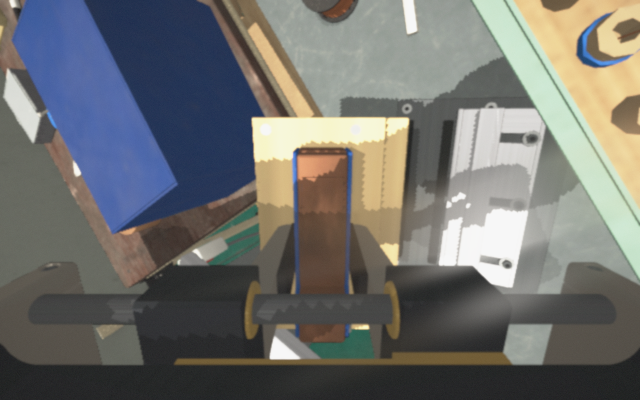

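Call:
play_rows(
  commands=[0.002, 0.002, 0, -1, 1, -20, 1, 0.004, 0.004, 0, -1, 1, -45, 1, 0.005, 0.005, 0, -1.3, 1, -65, 1, 0.005, 0.005, 0, -1.3, 1, -78, 1, 0.005, 0.005, 0, -1.3, 1, -82, 1, 0.005, 0.005, 0, -1.3, 1, -82, 1, 0.005, 0.005, 0, -1.3, 1, -82, 1, 0.005, 0.005, 0, -1.3, 1, -82, 1],
)

```text
t: 8.15
eef_pos: [0.4682, -0.1034, 0.0872]
eef_rot: [-2.414, 1.51, 0.561]
wrist_force: [0.1, 0.5, -5.1]
gripper_width: 0.0317
```

```bash
python3 - <<'E'
from g import *
for n in("side","wrist","wrist"):
    w=cap(n); cv2.imwrite(f"pics/{n}8.png",w["frame"][:,:,::-1])
    if n=="side": crop(w,250,190,370,290,6,"pics/side8c.png")
    o=ctrl.get_obs(); print(state(o))
print(delta(o,*target(26,-36,41.5)))
for s in (25,10):print(delta(o,*target(26,18-s*.8988,15.2+s*.4384)))
E
```

```text
{'t': 8.2, 'yaw': np.float64(-0.11), 'th': np.float64(26.16), 'roll': np.float64(-0.06), 'corner': array([-35.52,  -0.63,  40.24]), 'orig': array([-85.75,  -0.54,  60.46]), 'F': array([ 0.5,  1.7, -5.6])}
{'t': 8.25, 'yaw': np.float64(-0.12), 'th': np.float64(26.18), 'roll': np.float64(-0.08), 'corner': array([-35.64,  -0.79,  39.99]), 'orig': array([-85.87,  -0.69,  60.23]), 'F': array([-0.5,  0.2, -4.9])}
{'t': 8.3, 'yaw': np.float64(-0.13), 'th': np.float64(26.21), 'roll': np.float64(-0.09), 'corner': array([-35.8 ,  -0.9 ,  39.76]), 'orig': array([-86.02,  -0.8 ,  60.01]), 'F': array([-0.3,  0.2, -5.5])}
(array([-0.0026, -0.0028,  0.0015]), array([0.5, 0.7, 1.6]))
(array([-0.0026, -0.0028,  0.0015]), array([ 14.4, -27.7, -13.7]))
(array([-0.0026, -0.0028,  0.0015]), array([ 20.3, -39.8, -20.3]))
```

View pics/side8c.png

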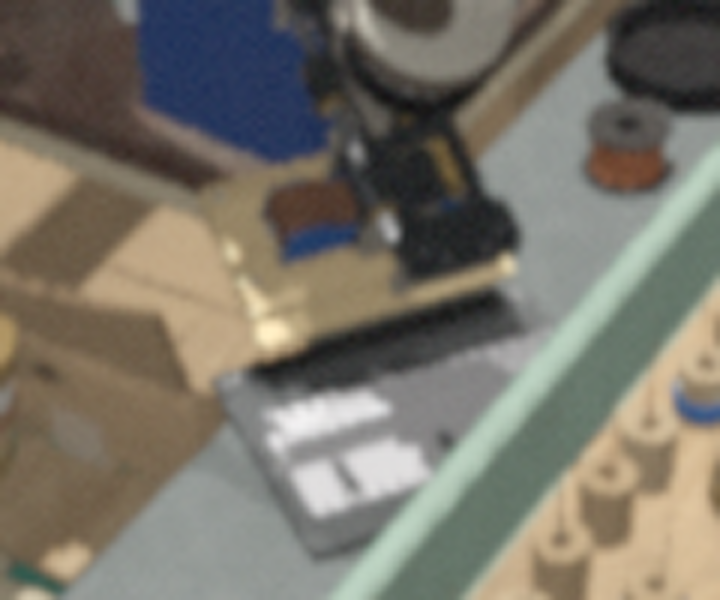

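View pics/wrist8.png

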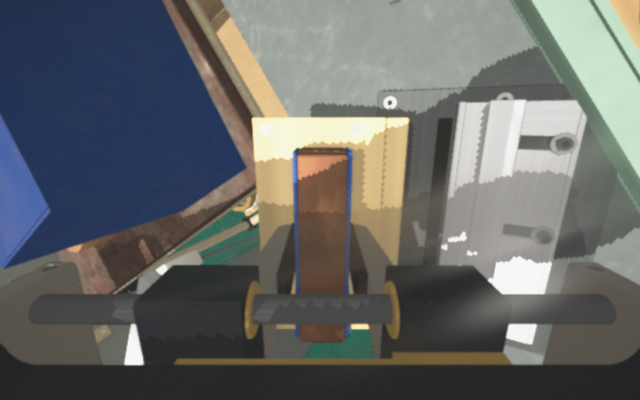

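```bash
python3 - <<'E'
from g import *
for i in range(20):
    vision.capture("wrist"); s=state(ctrl.get_obs()); print(s["t"],s["th"],s["yaw"],s["corner"],s["F"])
E
```

```text
8.35 26.23 -0.14 [-36.03  -1.04  39.48] [-0.5 -0.3 -4.5]
8.4 26.26 -0.14 [-36.19  -1.14  39.27] [ 0.2 -0.6 -5.1]
8.45 26.28 -0.15 [-36.35  -1.22  39.1 ] [-0.2  0.2 -5.6]
8.5 26.29 -0.15 [-36.45  -1.3   38.94] [ 0.1  0.2 -3.9]
8.55 26.3 -0.15 [-36.55  -1.32  38.86] [ 0.2 -0.7 -4.5]
8.6 26.31 -0.16 [-36.6   -1.39  38.77] [-0.9 -0.3 -5.5]
8.65 26.32 -0.16 [-36.63  -1.41  38.7 ] [-0.8 -0.3 -4.5]
8.7 26.32 -0.16 [-36.65  -1.4   38.71] [ 0.6  0.2 -5.8]
8.75 26.32 -0.16 [-36.65  -1.41  38.67] [ 0.   0.6 -5.6]
8.8 26.32 -0.16 [-36.63  -1.39  38.66] [-0.7  0.1 -5.3]
8.85 26.32 -0.16 [-36.66  -1.4   38.68] [ 0.7  0.6 -5.5]
8.9 26.32 -0.16 [-36.63  -1.39  38.68] [ 0.5 -0.1 -5.1]
8.95 26.32 -0.16 [-36.64  -1.41  38.69] [-0.2 -0.5 -5.2]
9.0 26.32 -0.16 [-36.64  -1.39  38.68] [-0.7  0.8 -4.6]
9.05 26.32 -0.16 [-36.64  -1.38  38.7 ] [ 0.3 -1.5 -5.2]
9.1 26.31 -0.15 [-36.62  -1.35  38.71] [-0.1  0.2 -4.1]
9.15 26.31 -0.16 [-36.62  -1.38  38.7 ] [-0.3  0.6 -5. ]
9.2 26.31 -0.16 [-36.61  -1.37  38.72] [ 0.1  0.1 -5.4]
9.25 26.31 -0.16 [-36.64  -1.38  38.7 ] [-0.5  0.  -4.7]
9.3 26.31 -0.16 [-36.61  -1.37  38.72] [ 0.  -0.5 -4.7]
```

```bash
python3 - <<'E'
from g import *
o=ctrl.get_obs()
for s in (25,14,8,4,2,0):print(s,delta(o,*target(26,18-s*.8988,15.2+s*.4384)))
E
```

```text
25 (array([-0.0038, -0.0046,  0.0016]), array([ 15.1, -28.1, -12.8]))
14 (array([-0.0038, -0.0046,  0.0016]), array([ 19.4, -37. , -17.6]))
8 (array([-0.0038, -0.0046,  0.0016]), array([ 21.8, -41.9, -20.2]))
4 (array([-0.0038, -0.0046,  0.0016]), array([ 23.4, -45.1, -22. ]))
2 (array([-0.0038, -0.0046,  0.0016]), array([ 24.2, -46.7, -22.8]))
0 (array([-0.0038, -0.0046,  0.0016]), array([ 24.9, -48.3, -23.7]))
```

Call:
play_rows(
  commands=[-0.002, -0.002, 0.001, 5, -9, -4, 1, -0.0038, -0.0046, 0.0016, 10, -19, -8.5, 1, -0.0038, -0.0046, 0.0016, 13, -24, -11, 1, -0.0038, -0.0046, 0.0016, 15.1, -28.1, -12.8, 1, -0.0038, -0.0046, 0.0016, 15.1, -28.1, -12.8, 1, -0.0038, -0.0046, 0.0016, 15.1, -28.1, -12.8, 1, -0.0038, -0.0046, 0.0016, 15.1, -28.1, -12.8, 1, -0.0038, -0.0046, 0.0016, 15.1, -28.1, -12.8, 1, -0.0038, -0.0046, 0.0016, 15.1, -28.1, -12.8, 1, -0.0038, -0.0046, 0.0016, 15.1, -28.1, -12.8, 1],
)

```text
t: 10.13
eef_pos: [0.4822, -0.1307, 0.073]
eef_rot: [-2.417, 1.508, 0.558]
wrist_force: [-0.1, 0.4, -5.8]
gripper_width: 0.0316
```

```bash
python3 - <<'E'
from g import *
for i in range(3):
    w=cap("wrist"); o=ctrl.get_obs(); print(state(o))
cv2.imwrite("pics/w9.png",w["frame"][:,:,::-1])
c=cap("side");crop(c,250,190,370,290,6,"pics/side9c.png")
o=ctrl.get_obs(); print(state(o))
for s in (14,8,4,2,0):print(s,delta(o,*target(26,18-s*.8988,15.2+s*.4384)))
E
```

```text
{'t': 10.1833, 'yaw': np.float64(0.01), 'th': np.float64(25.99), 'roll': np.float64(0.0), 'corner': array([-4.61,  0.07, 26.25]), 'orig': array([-54.9 ,   0.06,  46.32]), 'F': array([-0.6, -0.2, -5.5])}
{'t': 10.2333, 'yaw': np.float64(0.01), 'th': np.float64(26.0), 'roll': np.float64(-0.0), 'corner': array([-4.64,  0.06, 26.21]), 'orig': array([-5.492e+01,  5.000e-02,  4.629e+01]), 'F': array([-0.7, -0.2, -5.2])}
{'t': 10.2833, 'yaw': np.float64(0.01), 'th': np.float64(25.99), 'roll': np.float64(0.0), 'corner': array([-4.56,  0.06, 26.22]), 'orig': array([-5.485e+01,  5.000e-02,  4.629e+01]), 'F': array([-0.2,  0.1, -5.8])}
{'t': 10.3333, 'yaw': np.float64(0.01), 'th': np.float64(26.0), 'roll': np.float64(0.0), 'corner': array([-4.54,  0.05, 26.19]), 'orig': array([-5.483e+01,  4.000e-02,  4.627e+01]), 'F': array([-0.3, -0.2, -5.2])}
14 (array([ 0.0001,  0.    , -0.0002]), array([ 4.3, -9. , -4.9]))
8 (array([ 0.0001,  0.    , -0.0002]), array([  6.7, -13.8,  -7.5]))
4 (array([ 0.0001,  0.    , -0.0002]), array([  8.3, -17. ,  -9.2]))
2 (array([ 0.0001,  0.    , -0.0002]), array([  9.1, -18.7, -10.1]))
0 (array([ 0.0001,  0.    , -0.0002]), array([  9.9, -20.3, -11. ]))
```

View pics/w9.png

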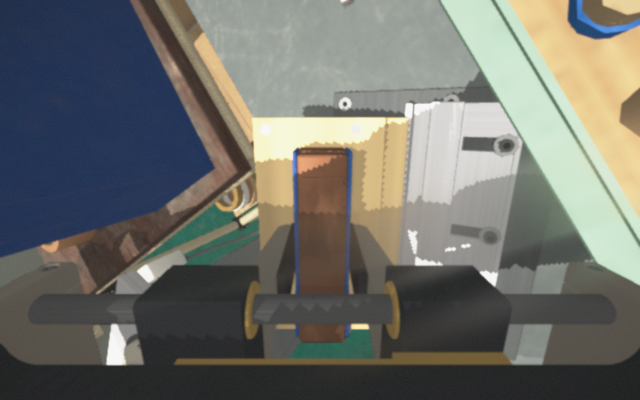

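View pics/side9c.png

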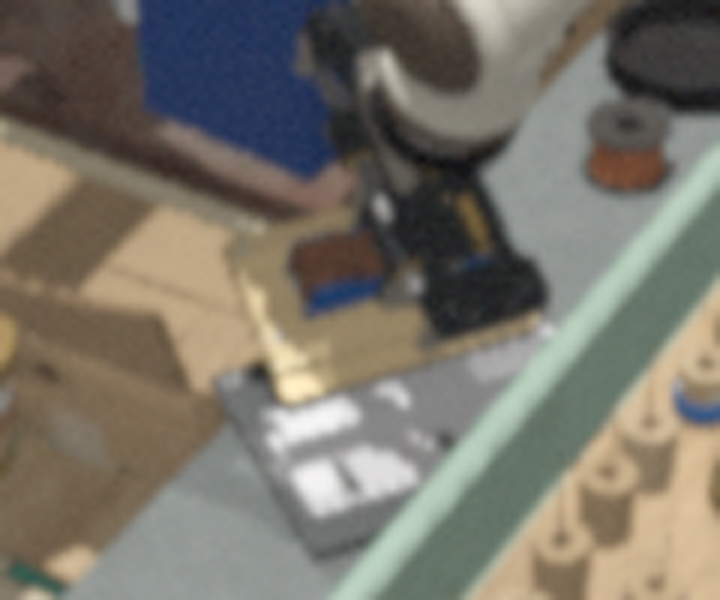

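Call:
play_rows(
  commands=[0, 0, 0, 1.5, -3, -1.6, 1, 0, 0, 0, 3, -6, -3.2, 1, 0, 0, 0, 4.3, -9, -4.9, 1, 0, 0, 0, 4.3, -9, -4.9, 1, 0, 0, 0, 4.3, -9, -4.9, 1, 0, 0, 0, 4.3, -9, -4.9, 1, 0, 0, 0, 4.3, -9, -4.9, 1, 0, 0, 0, 4.3, -9, -4.9, 1],
)

```text
t: 11.0
eef_pos: [0.4865, -0.1398, 0.0679]
eef_rot: [-2.417, 1.508, 0.558]
wrist_force: [-0.0, -0.3, -5.8]
gripper_width: 0.0313
```

```bash
python3 - <<'E'
from g import *
for i in range(3):
    w=cap("wrist"); o=ctrl.get_obs(); print(state(o))
for s in (8,4,2,0):print(s,delta(o,*target(26,18-s*.8988,15.2+s*.4384)))
E
```

```text
{'t': 11.05, 'yaw': np.float64(0.01), 'th': np.float64(26.0), 'roll': np.float64(-0.0), 'corner': array([ 5.39, -0.03, 21.27]), 'orig': array([-4.490e+01, -4.000e-02,  4.135e+01]), 'F': array([ 0.9,  0.2, -5. ])}
{'t': 11.1, 'yaw': np.float64(0.01), 'th': np.float64(26.0), 'roll': np.float64(-0.0), 'corner': array([ 5.41, -0.05, 21.27]), 'orig': array([-44.88,  -0.06,  41.35]), 'F': array([ 0.6,  0.5, -5.9])}
{'t': 11.15, 'yaw': np.float64(0.01), 'th': np.float64(26.0), 'roll': np.float64(-0.0), 'corner': array([ 5.44, -0.05, 21.27]), 'orig': array([-44.85,  -0.05,  41.34]), 'F': array([ 0.7, -0. , -5.4])}
8 (array([ 0.0001,  0.    , -0.0001]), array([ 2.4, -4.8, -2.6]))
4 (array([ 0.0001,  0.    , -0.0001]), array([ 4. , -8. , -4.3]))
2 (array([ 0.0001,  0.    , -0.0001]), array([ 4.8, -9.6, -5.2]))
0 (array([ 0.0001,  0.    , -0.0001]), array([  5.6, -11.3,  -6.1]))
```

No contact. On to s=8, then s=4.

Call:
play_rows(
  commands=[0, 0, 0, 0.8, -1.6, -0.9, 1, 0, 0, 0, 1.6, -3.2, -1.8, 1, 0, 0, 0, 2.4, -4.8, -2.6, 1, 0, 0, 0, 2.4, -4.8, -2.6, 1, 0, 0, 0, 2.4, -4.8, -2.6, 1, 0, 0, 0, 2.4, -4.8, -2.6, 1],
)

```text
t: 11.65
eef_pos: [0.4889, -0.1447, 0.0653]
eef_rot: [-2.416, 1.508, 0.558]
wrist_force: [0.4, 0.7, -4.9]
gripper_width: 0.0314
```

Call:
play_rows(
  commands=[0, 0, 0, 0.8, -1.6, -0.9, 1, 0, 0, 0, 1.6, -3.2, -1.7, 1, 0, 0, 0, 1.6, -3.2, -1.7, 1, 0, 0, 0, 1.6, -3.2, -1.7, 1, 0, 0, 0, 1.6, -3.2, -1.7, 1, 0, 0, 0, 1.6, -3.2, -1.7, 1],
)

```text
t: 12.15
eef_pos: [0.4905, -0.1479, 0.0636]
eef_rot: [-2.416, 1.508, 0.558]
wrist_force: [0.6, -0.3, -4.8]
gripper_width: 0.0315
```

```bash
python3 - <<'E'
from g import *
for i in range(3):
    w=cap("wrist"); o=ctrl.get_obs(); print(state(o))
cv2.imwrite("pics/w10.png",w["frame"][:,:,::-1])
for s in (2,0):print(s,delta(o,*target(26,18-s*.8988,15.2+s*.4384)))
E
```

```text
{'t': 12.2, 'yaw': np.float64(0.0), 'th': np.float64(26.0), 'roll': np.float64(-0.0), 'corner': array([1.437e+01, 1.000e-02, 1.694e+01]), 'orig': array([-3.592e+01,  1.000e-02,  3.702e+01]), 'F': array([ 0.3,  0.2, -4.9])}
{'t': 12.25, 'yaw': np.float64(0.01), 'th': np.float64(26.0), 'roll': np.float64(-0.0), 'corner': array([14.38,  0.04, 16.97]), 'orig': array([-35.9 ,   0.04,  37.04]), 'F': array([-1.2, -0.3, -5.7])}
{'t': 12.3, 'yaw': np.float64(0.01), 'th': np.float64(25.99), 'roll': np.float64(0.0), 'corner': array([14.43,  0.04, 16.95]), 'orig': array([-35.86,   0.04,  37.03]), 'F': array([ 0.2, -0. , -5.7])}
2 (array([ 0.0001,  0.    , -0.0001]), array([ 0.7, -1.6, -0.9]))
0 (array([ 0.0001,  0.    , -0.0001]), array([ 1.5, -3.2, -1.8]))
```

View pics/w10.png

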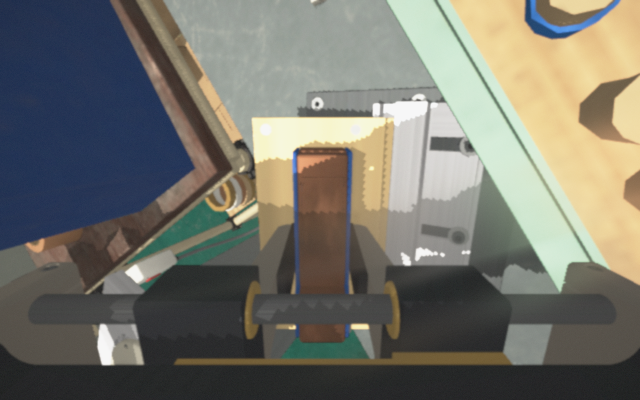

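Call:
play_rows(
  commands=[0, 0, 0, 0.3, -0.8, -0.4, 1, 0, 0, 0, 0.7, -1.6, -0.9, 1, 0, 0, 0, 0.7, -1.6, -0.9, 1, 0, 0, 0, 0.7, -1.6, -0.9, 1, 0, 0, 0, 0.7, -1.6, -0.9, 1],
)

```text
t: 12.72
eef_pos: [0.4912, -0.1495, 0.0627]
eef_rot: [-2.417, 1.508, 0.558]
wrist_force: [0.6, -0.3, -4.5]
gripper_width: 0.031
```

Call:
play_rows(
  commands=[0, 0, 0, 0.4, -0.8, -0.3, 1, 0, 0, 0, 0.4, -0.8, -0.3, 1, 0, 0, 0, 0.4, -0.8, -0.3, 1, 0, 0, 0, 0.4, -0.8, -0.3, 1],
)

```text
t: 13.05
eef_pos: [0.4916, -0.1503, 0.0624]
eef_rot: [-2.417, 1.508, 0.558]
wrist_force: [-0.3, -0.2, -5.7]
gripper_width: 0.0314
```

```bash
python3 - <<'E'
from g import *
for i in range(3):
    w=cap("wrist"); o=ctrl.get_obs(); print(state(o))
E
```

```text
{'t': 13.1, 'yaw': np.float64(0.0), 'th': np.float64(26.0), 'roll': np.float64(-0.0), 'corner': array([17.05, -0.05, 15.72]), 'orig': array([-33.24,  -0.05,  35.8 ]), 'F': array([ 0.3, -0.4, -5.5])}
{'t': 13.15, 'yaw': np.float64(0.0), 'th': np.float64(26.0), 'roll': np.float64(-0.0), 'corner': array([17.04, -0.03, 15.71]), 'orig': array([-33.25,  -0.04,  35.79]), 'F': array([-0.2, -0.9, -4.2])}
{'t': 13.2, 'yaw': np.float64(0.0), 'th': np.float64(26.0), 'roll': np.float64(-0.0), 'corner': array([17.05, -0.06, 15.73]), 'orig': array([-33.24,  -0.06,  35.81]), 'F': array([ 0.6, -0.1, -4.6])}
```

Call:
play_rows(
  commands=[0, 0, 0, 0.4, -0.9, -0.1, 1, 0, 0, 0, 0.4, -0.9, -0.1, 1, 0, 0, 0, 0.4, -0.9, -0.1, 1],
)

```text
t: 13.45
eef_pos: [0.492, -0.1511, 0.0623]
eef_rot: [-2.416, 1.508, 0.558]
wrist_force: [0.6, 1.3, -4.9]
gripper_width: 0.0318
```

Call:
play_rows(
  commands=[0, 0, 0, 0.4, -0.9, -0.1, 1, 0, 0, 0, 0.4, -0.9, -0.1, 1, 0, 0, 0, 0.4, -0.9, -0.1, 1],
)

```text
t: 13.7
eef_pos: [0.4921, -0.1514, 0.0622]
eef_rot: [-2.415, 1.508, 0.56]
wrist_force: [-0.4, 4.0, -3.5]
gripper_width: 0.0315
```

```bash
python3 - <<'E'
from g import *
for i in range(4):
    w=cap("wrist"); o=ctrl.get_obs(); print(state(o))
E
```

```text
{'t': 13.75, 'yaw': np.float64(-0.0), 'th': np.float64(26.1), 'roll': np.float64(-0.01), 'corner': array([18.25, -0.09, 15.46]), 'orig': array([-32.01,  -0.09,  35.62]), 'F': array([-4.3,  0.9, -3.2])}
{'t': 13.8, 'yaw': np.float64(0.01), 'th': np.float64(26.1), 'roll': np.float64(-0.01), 'corner': array([18.25, -0.06, 15.47]), 'orig': array([-32.01,  -0.07,  35.63]), 'F': array([-4.9,  0.7, -3.7])}
{'t': 13.85, 'yaw': np.float64(0.01), 'th': np.float64(26.09), 'roll': np.float64(-0.01), 'corner': array([18.25, -0.06, 15.47]), 'orig': array([-32.01,  -0.07,  35.62]), 'F': array([-4.5,  1.6, -2.8])}
{'t': 13.9, 'yaw': np.float64(0.0), 'th': np.float64(26.09), 'roll': np.float64(-0.01), 'corner': array([18.26, -0.09, 15.44]), 'orig': array([-32. ,  -0.1,  35.6]), 'F': array([-4.6,  0.5, -3.5])}
```

```bash
cat > low.py <<'E'
from plan import *
P=[(26,15.9,16.2),(24,16.4,16.6),(22,16.7,17.1),(20,17.2,17.4),(18,17.8,17.8),(16,18.0,18.2),(14,18.6,18.5),(12,19.1,18.4),(10,19.2,18.3),(8,19.4,18.4),(6,19.5,18.7),(4,19.6,19.2),(2,19.8,19.7),(0,20.0,20.2)]
STR=[rect(-56,-46,8,16.5),rect(-18,-9,8,16.5)]
def rub(th,x,z):
    b=bp(th,x,z); bd=dens(b,10); return min(min(sd(bd,p),sd(dens(p),b)) for p in STR)
if __name__=="__main__":
    import sys
    o=ctrl.get_obs()
    for p in P: print(p,round(clr(p[0],p[1]-3.1,p[2]),2),round(rub(*p),2),*[a.tolist() for a in delta(o,*target(*p))])
E
python3 low.py
```

```text
(26, 15.9, 16.2) 1.78 8.38 [-0.0014, -0.0009, -0.0001] [-1.0, 2.2, 0.7]
(24, 16.4, 16.6) 1.58 7.83 [-0.0328, -0.0162, -0.0001] [-1.5, 3.2, -0.2]
(22, 16.7, 17.1) 1.38 7.38 [-0.0641, -0.0315, -0.0001] [-2.0, 4.4, -1.1]
(20, 17.2, 17.4) 1.28 6.72 [-0.0955, -0.0468, -0.0001] [-2.5, 5.3, -2.3]
(18, 17.8, 17.8) 1.08 6.15 [-0.1269, -0.0622, -0.0001] [-2.8, 6.0, -3.4]
(16, 18.0, 18.2) 0.93 5.57 [-0.1582, -0.0775, -0.0001] [-3.4, 7.1, -4.5]
(14, 18.6, 18.5) 0.66 4.89 [-0.1896, -0.0928, -0.0001] [-3.7, 7.8, -5.8]
(12, 19.1, 18.4) 0.66 3.81 [-0.2209, -0.1082, -0.0001] [-4.1, 8.5, -7.5]
(10, 19.2, 18.3) 0.62 2.72 [-0.2523, -0.1235, -0.0001] [-4.6, 9.5, -9.3]
(8, 19.4, 18.4) 0.7 1.84 [-0.2837, -0.1388, -0.0001] [-5.0, 10.4, -10.9]
(6, 19.5, 18.7) 0.72 1.17 [-0.315, -0.1542, -0.0001] [-5.4, 11.3, -12.4]
(4, 19.6, 19.2) 0.75 0.69 [-0.3464, -0.1695, -0.0001] [-5.9, 12.2, -13.7]
(2, 19.8, 19.7) 0.91 0.2 [-0.3777, -0.1848, -0.0001] [-6.2, 12.9, -15.0]
(0, 20.0, 20.2) 1.1 -0.3 [-0.4091, -0.2002, -0.0001] [-6.5, 13.5, -16.4]
```

Call:
play_rows(
  commands=[0, 0, 0, -0.6, 1.4, 0.4, 1, 0, 0, 0, -1.3, 2.9, 0.9, 1, 0, 0, 0, -1.3, 2.9, 0.9, 1, 0, 0, 0, -1.3, 2.9, 0.9, 1, 0, 0, 0, -1.3, 2.9, 0.9, 1],
)

```text
t: 14.32
eef_pos: [0.4913, -0.1497, 0.0632]
eef_rot: [-2.417, 1.509, 0.556]
wrist_force: [0.1, -0.9, -5.6]
gripper_width: 0.0313
```

```bash
python3 - <<'E'
from g import *
for i in range(3):
    w=cap("wrist"); o=ctrl.get_obs(); print(state(o))
E
python3 low.py
```

```text
{'t': 14.3667, 'yaw': np.float64(0.0), 'th': np.float64(25.95), 'roll': np.float64(0.0), 'corner': array([16.31, -0.03, 16.5 ]), 'orig': array([-3.399e+01, -3.000e-02,  3.653e+01]), 'F': array([-0.1,  0. , -3.9])}
{'t': 14.4167, 'yaw': np.float64(0.0), 'th': np.float64(25.96), 'roll': np.float64(0.0), 'corner': array([16.21, -0.04, 16.49]), 'orig': array([-34.09,  -0.04,  36.54]), 'F': array([ 0.1,  0.5, -5.2])}
{'t': 14.4667, 'yaw': np.float64(0.0), 'th': np.float64(25.97), 'roll': np.float64(0.0), 'corner': array([16.11, -0.03, 16.44]), 'orig': array([-3.419e+01, -3.000e-02,  3.650e+01]), 'F': array([-0. , -0.6, -5.6])}
(26, 15.9, 16.2) 1.78 8.38 [0.0004, 0.0002, -0.0001] [-0.1, 0.2, -0.2]
(24, 16.4, 16.6) 1.58 7.83 [-0.031, -0.0151, -0.0001] [-0.5, 1.2, -1.2]
(22, 16.7, 17.1) 1.38 7.38 [-0.0623, -0.0305, -0.0001] [-1.1, 2.3, -2.0]
(20, 17.2, 17.4) 1.28 6.72 [-0.0937, -0.0458, -0.0001] [-1.5, 3.2, -3.2]
(18, 17.8, 17.8) 1.08 6.15 [-0.125, -0.0611, -0.0001] [-1.9, 4.0, -4.3]
(16, 18.0, 18.2) 0.93 5.57 [-0.1564, -0.0765, -0.0001] [-2.4, 5.1, -5.4]
(14, 18.6, 18.5) 0.66 4.89 [-0.1878, -0.0918, -0.0001] [-2.8, 5.7, -6.7]
(12, 19.1, 18.4) 0.66 3.81 [-0.2191, -0.1071, -0.0001] [-3.1, 6.5, -8.4]
(10, 19.2, 18.3) 0.62 2.72 [-0.2505, -0.1224, -0.0001] [-3.6, 7.5, -10.2]
(8, 19.4, 18.4) 0.7 1.84 [-0.2818, -0.1378, -0.0001] [-4.1, 8.4, -11.8]
(6, 19.5, 18.7) 0.72 1.17 [-0.3132, -0.1531, -0.0001] [-4.5, 9.3, -13.3]
(4, 19.6, 19.2) 0.75 0.69 [-0.3446, -0.1684, -0.0001] [-4.9, 10.1, -14.6]
(2, 19.8, 19.7) 0.91 0.2 [-0.3759, -0.1838, -0.0001] [-5.3, 10.8, -15.9]
(0, 20.0, 20.2) 1.1 -0.3 [-0.4073, -0.1991, -0.0001] [-5.6, 11.5, -17.3]
```

Free again; home is at rail offset ≈3.1 mm. Turn down to 14° along the clearance path.

Call:
play_rows(
  commands=[-0.031, -0.0151, 0, -0.5, 1.1, -1.1, 1, -0.0623, -0.0305, 0, -1, 2.2, -1.9, 1, -0.0937, -0.0458, 0, -1.4, 3.1, -3, 1, -0.125, -0.0611, 0, -1.8, 3.8, -4.2, 1, -0.1564, -0.0765, 0, -2.3, 4.9, -5.3, 1, -0.1878, -0.0918, 0, -2.7, 5.6, -6.5, 1, -0.1878, -0.0918, 0, -2.7, 5.6, -6.5, 1, -0.1878, -0.0918, 0, -2.7, 5.6, -6.5, 1, -0.1878, -0.0918, 0, -2.7, 5.6, -6.5, 1, -0.1878, -0.0918, 0, -2.7, 5.6, -6.5, 1],
)

```text
t: 15.3
eef_pos: [0.4886, -0.144, 0.0566]
eef_rot: [-2.541, 1.587, 0.313]
wrist_force: [0.2, -0.7, -5.8]
gripper_width: 0.0314
```

```bash
python3 - <<'E'
from g import *
for i in range(5):
    w=cap("wrist"); o=ctrl.get_obs(); print(state(o))
E
python3 low.py | tail -8
```

```text
{'t': 15.35, 'yaw': np.float64(-0.02), 'th': np.float64(14.05), 'roll': np.float64(-0.0), 'corner': array([18.94, -0.05, 18.63]), 'orig': array([-3.442e+01, -3.000e-02,  2.785e+01]), 'F': array([ 0.1,  0.5, -4.6])}
{'t': 15.4, 'yaw': np.float64(-0.02), 'th': np.float64(14.04), 'roll': np.float64(-0.0), 'corner': array([18.9 , -0.06, 18.62]), 'orig': array([-34.45,  -0.04,  27.84]), 'F': array([ 0.2,  0.2, -4.6])}
{'t': 15.45, 'yaw': np.float64(-0.02), 'th': np.float64(14.04), 'roll': np.float64(-0.01), 'corner': array([18.83, -0.06, 18.6 ]), 'orig': array([-34.53,  -0.04,  27.82]), 'F': array([-0.3,  0.5, -4.7])}
{'t': 15.5, 'yaw': np.float64(-0.02), 'th': np.float64(14.04), 'roll': np.float64(-0.0), 'corner': array([18.77, -0.04, 18.59]), 'orig': array([-3.459e+01, -2.000e-02,  2.781e+01]), 'F': array([-0.1, -0.2, -5.5])}
{'t': 15.55, 'yaw': np.float64(-0.01), 'th': np.float64(14.04), 'roll': np.float64(-0.0), 'corner': array([18.71, -0.04, 18.6 ]), 'orig': array([-3.465e+01, -3.000e-02,  2.782e+01]), 'F': array([ 0.8, -0. , -6. ])}
(14, 18.6, 18.5) 0.66 4.89 [-0.0006, -0.0004, 0.0002] [-0.0, 0.1, -0.1]
(12, 19.1, 18.4) 0.66 3.81 [-0.0319, -0.0157, 0.0002] [-0.4, 0.8, -1.9]
(10, 19.2, 18.3) 0.62 2.72 [-0.0633, -0.031, 0.0002] [-0.9, 1.9, -3.6]
(8, 19.4, 18.4) 0.7 1.84 [-0.0946, -0.0463, 0.0002] [-1.3, 2.7, -5.3]
(6, 19.5, 18.7) 0.72 1.17 [-0.126, -0.0617, 0.0002] [-1.8, 3.7, -6.7]
(4, 19.6, 19.2) 0.75 0.69 [-0.1574, -0.077, 0.0002] [-2.2, 4.5, -8.0]
(2, 19.8, 19.7) 0.91 0.2 [-0.1887, -0.0923, 0.0002] [-2.5, 5.2, -9.4]
(0, 20.0, 20.2) 1.1 -0.3 [-0.2201, -0.1076, 0.0002] [-2.8, 5.9, -10.7]
```

No contact forces. Continue to 6°.

Call:
play_rows(
  commands=[-0.0319, -0.0157, 0, -0.4, 0.8, -1.8, 1, -0.0633, -0.031, 0, -0.9, 1.9, -3.5, 1, -0.0946, -0.0463, 0, -1.3, 2.7, -5.2, 1, -0.126, -0.0617, 0, -1.8, 3.7, -6.6, 1, -0.126, -0.0617, 0, -1.8, 3.7, -6.6, 1, -0.126, -0.0617, 0, -1.8, 3.7, -6.6, 1, -0.126, -0.0617, 0, -1.8, 3.7, -6.6, 1, -0.126, -0.0617, 0, -1.8, 3.7, -6.6, 1],
)

```text
t: 16.22
eef_pos: [0.4866, -0.1401, 0.0501]
eef_rot: [-2.615, 1.633, 0.138]
wrist_force: [0.5, -0.6, -5.6]
gripper_width: 0.0312
```

```bash
python3 - <<'E'
from g import *
for i in range(6):
    w=cap("wrist"); o=ctrl.get_obs(); print(state(o))
E
python3 low.py | tail -4
```

```text
{'t': 16.2667, 'yaw': np.float64(-0.02), 'th': np.float64(6.04), 'roll': np.float64(-0.0), 'corner': array([19.45, -0.07, 18.84]), 'orig': array([-34.67,  -0.05,  20.54]), 'F': array([ 0.1, -0.3, -4.9])}
{'t': 16.3167, 'yaw': np.float64(-0.02), 'th': np.float64(6.03), 'roll': np.float64(-0.0), 'corner': array([19.44, -0.05, 18.83]), 'orig': array([-34.68,  -0.04,  20.52]), 'F': array([ 0.4,  0.1, -5.8])}
{'t': 16.3667, 'yaw': np.float64(-0.02), 'th': np.float64(6.02), 'roll': np.float64(-0.01), 'corner': array([19.37, -0.07, 18.78]), 'orig': array([-34.75,  -0.05,  20.47]), 'F': array([ 0.6, -0.3, -4.6])}
{'t': 16.4167, 'yaw': np.float64(-0.01), 'th': np.float64(6.02), 'roll': np.float64(-0.0), 'corner': array([19.36, -0.05, 18.81]), 'orig': array([-34.76,  -0.04,  20.49]), 'F': array([ 0.4, -0.7, -5.2])}
{'t': 16.4667, 'yaw': np.float64(-0.01), 'th': np.float64(6.01), 'roll': np.float64(-0.0), 'corner': array([19.33, -0.06, 18.8 ]), 'orig': array([-34.79,  -0.05,  20.47]), 'F': array([ 0.8,  0.5, -4.7])}
{'t': 16.5167, 'yaw': np.float64(-0.01), 'th': np.float64(6.01), 'roll': np.float64(-0.0), 'corner': array([19.31, -0.05, 18.81]), 'orig': array([-34.82,  -0.05,  20.49]), 'F': array([ 0.3, -0.8, -4.2])}
(6, 19.5, 18.7) 0.72 1.17 [-0.0001, -0.0001, 0.0002] [0.1, -0.2, -0.1]
(4, 19.6, 19.2) 0.75 0.69 [-0.0314, -0.0154, 0.0002] [-0.3, 0.7, -1.4]
(2, 19.8, 19.7) 0.91 0.2 [-0.0628, -0.0308, 0.0002] [-0.6, 1.4, -2.8]
(0, 20.0, 20.2) 1.1 -0.3 [-0.0942, -0.0461, 0.0002] [-1.0, 2.1, -4.1]
```

Call:
play_rows(
  commands=[-0.0314, -0.0154, 0, -0.3, 0.7, -1.3, 1, -0.0628, -0.0308, 0, -0.6, 1.4, -2.6, 1, -0.0942, -0.0461, 0, -0.9, 2, -3.8, 1, -0.0942, -0.0461, 0, -0.9, 2, -4, 1, -0.0942, -0.0461, 0, -0.9, 2, -4, 1, -0.0942, -0.0461, 0, -0.9, 2, -4, 1, -0.0942, -0.0461, 0, -0.9, 2, -4, 1, -0.0942, -0.0461, 0, -0.9, 2, -4, 1],
)

```text
t: 17.18
eef_pos: [0.4859, -0.1378, 0.0464]
eef_rot: [-2.664, 1.664, 0.001]
wrist_force: [-2.0, 4.1, 5.4]
gripper_width: 0.0315
```

```bash
python3 - <<'E'
from g import *
for i in range(6):
    w=cap("wrist"); o=ctrl.get_obs(); print(state(o), o["ft_torque"].round(2))
cv2.imwrite("pics/w12.png",w["frame"][:,:,::-1])
c=cap("side");crop(c,250,190,370,290,6,"pics/side12c.png")
c=cap("scene");crop(c,310,110,430,210,6,"pics/scene12c.png")
E
```

```text
{'t': 17.2333, 'yaw': np.float64(-0.02), 'th': np.float64(0.04), 'roll': np.float64(0.02), 'corner': array([19.91,  0.33, 20.75]), 'orig': array([-34.09,   0.35,  16.79]), 'F': array([-5.2,  0.3,  4.5])} [ 0.81  0.48 -0.01]
{'t': 17.2833, 'yaw': np.float64(-0.01), 'th': np.float64(0.03), 'roll': np.float64(0.03), 'corner': array([19.94,  0.36, 20.79]), 'orig': array([-34.07,   0.38,  16.82]), 'F': array([-5.5,  0.1,  4.8])} [ 0.76  0.47 -0.01]
{'t': 17.3333, 'yaw': np.float64(-0.02), 'th': np.float64(0.03), 'roll': np.float64(0.03), 'corner': array([19.92,  0.34, 20.77]), 'orig': array([-34.08,   0.36,  16.8 ]), 'F': array([-4.9, -0.3,  4.5])} [ 0.8   0.46 -0.07]
{'t': 17.3833, 'yaw': np.float64(-0.02), 'th': np.float64(0.03), 'roll': np.float64(0.03), 'corner': array([19.92,  0.35, 20.75]), 'orig': array([-34.08,   0.37,  16.78]), 'F': array([-5.5, -0.4,  5.2])} [0.82 0.42 0.04]
{'t': 17.4333, 'yaw': np.float64(-0.01), 'th': np.float64(0.03), 'roll': np.float64(0.03), 'corner': array([19.95,  0.37, 20.8 ]), 'orig': array([-34.06,   0.39,  16.82]), 'F': array([-5.2,  0.6,  4.6])} [ 0.8   0.39 -0.04]
{'t': 17.4833, 'yaw': np.float64(-0.02), 'th': np.float64(0.03), 'roll': np.float64(0.02), 'corner': array([19.92,  0.33, 20.76]), 'orig': array([-34.08,   0.35,  16.79]), 'F': array([-4.5,  0.4,  3.4])} [0.78 0.46 0.03]
```

View pics/w12.png

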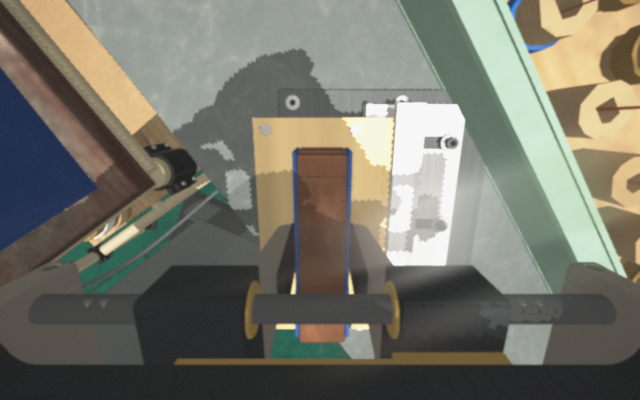

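View pics/scene12c.png

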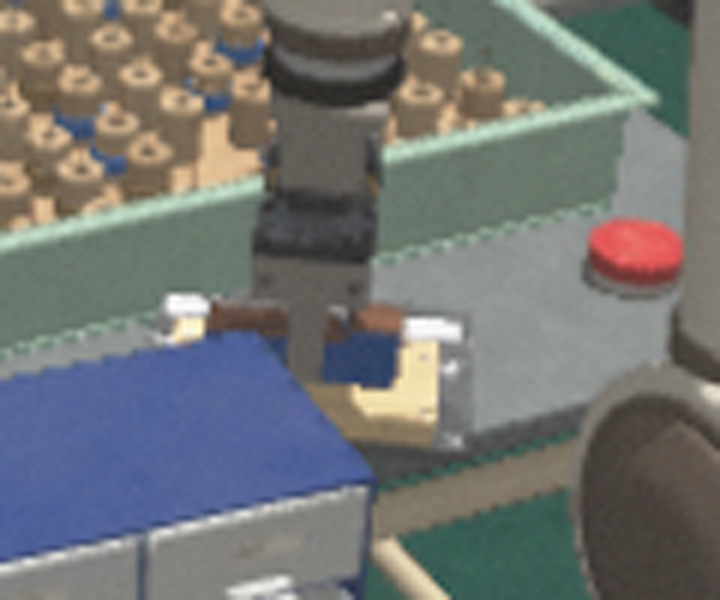

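View pics/side12c.png

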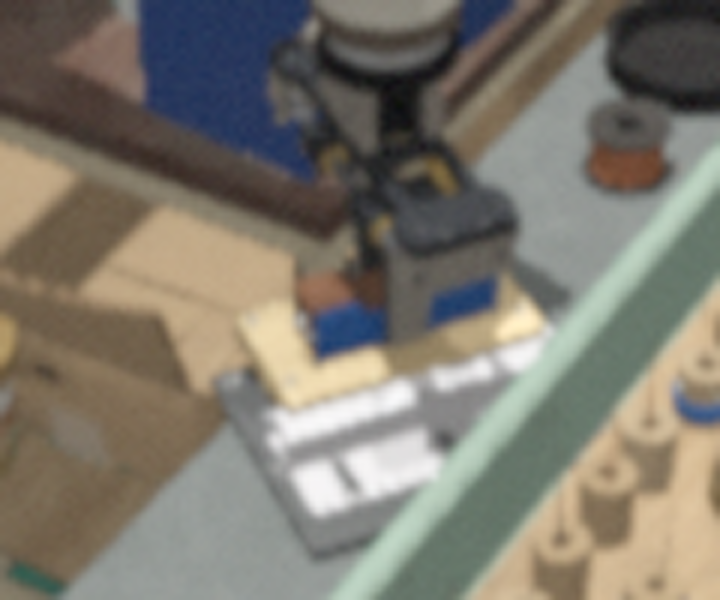

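Call:
play_rows(
  commands=[0, 0, 0, -0.3, 0.6, 0.2, 1, 0, 0, 0, -0.3, 0.6, 0.2, 1, 0, 0, 0, -0.3, 0.6, 0.2, 1, 0, 0, 0, -0.3, 0.6, 0.2, 1],
)

```text
t: 17.92
eef_pos: [0.4858, -0.1377, 0.0464]
eef_rot: [2.665, -1.664, 0.002]
wrist_force: [0.9, 1.5, 0.6]
gripper_width: 0.0317
```

```bash
python3 - <<'E'
from g import *
for i in range(4):
    w=cap("wrist"); o=ctrl.get_obs(); print(state(o), o["ft_torque"].round(2))
E
```

```text
{'t': 17.9667, 'yaw': np.float64(-0.01), 'th': np.float64(-0.08), 'roll': np.float64(0.04), 'corner': array([19.91,  0.36, 20.86]), 'orig': array([-34.08,   0.37,  16.79]), 'F': array([-0.6,  1.6, -0.2])} [ 0.35 -0.03 -0.04]
{'t': 18.0167, 'yaw': np.float64(-0.01), 'th': np.float64(-0.08), 'roll': np.float64(0.04), 'corner': array([19.92,  0.37, 20.89]), 'orig': array([-34.07,   0.38,  16.82]), 'F': array([-0. ,  1.9, -0.5])} [ 0.37 -0.11  0.02]
{'t': 18.0667, 'yaw': np.float64(-0.0), 'th': np.float64(-0.08), 'roll': np.float64(0.04), 'corner': array([19.91,  0.37, 20.89]), 'orig': array([-34.09,   0.38,  16.81]), 'F': array([0.1, 1.1, 0.1])} [ 0.29 -0.11 -0.03]
{'t': 18.1167, 'yaw': np.float64(-0.0), 'th': np.float64(-0.08), 'roll': np.float64(0.04), 'corner': array([19.9 ,  0.36, 20.88]), 'orig': array([-34.1 ,   0.36,  16.8 ]), 'F': array([ 1. ,  2.5, -0.1])} [ 0.19 -0.12 -0.04]
```

Call:
play_rows(
  commands=[0, 0, 0, 0, 0, 0, 0.3, 0, 0, 0, 0, 0, 0, 0.2, 0, 0, 0, 0, 0, 0, 0.1, 0, 0, 0, 0, 0, 0, 0, 0, 0, 0, 0, 0, 0, -0.2, 0, 0, 0, 0, 0, 0, -0.3, 0, 0, 0, 0, 0, 0, -0.3, 0, 0, 0, 0, 0, 0, -0.3],
)

```text
t: 18.78
eef_pos: [0.4854, -0.1373, 0.0462]
eef_rot: [2.665, -1.663, 0.001]
wrist_force: [0.4, -0.2, -0.6]
gripper_width: 0.0598
```

```bash
python3 - <<'E'
from g import *
for i in range(2):
    w=cap("wrist"); o=ctrl.get_obs(); print(state(o), o["gripper_width"])
cv2.imwrite("pics/w13.png",w["frame"][:,:,::-1])
E
```

```text
{'t': 18.8333, 'yaw': np.float64(0.0), 'th': np.float64(-0.02), 'roll': np.float64(0.0), 'corner': array([19.33,  0.07, 20.59]), 'orig': array([-34.67,   0.06,  16.57]), 'F': array([ 0.4, -0.3,  1.1])} 0.05986707265984112
{'t': 18.8833, 'yaw': np.float64(0.01), 'th': np.float64(-0.02), 'roll': np.float64(0.0), 'corner': array([19.34,  0.07, 20.59]), 'orig': array([-34.66,   0.07,  16.58]), 'F': array([-1.3,  0.6, -0.7])} 0.05969323213191816
```

View pics/w13.png

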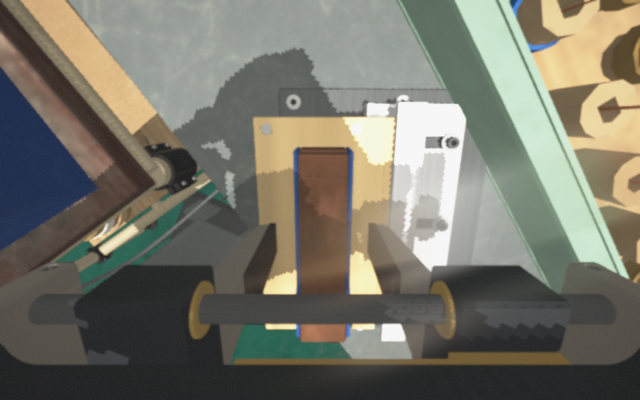

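Released and board unmoved. Lift straight up, slightly slow at first, then look.

Call:
play_rows(
  commands=[0, 0, 0, 0, 0, 8, -0.3, 0, 0, 0, 0, 0, 25, -0.3, 0, 0, 0, 0, 0, 50, -0.3, 0, 0, 0, 0, 0, 80, -0.3, 0, 0, 0, 0, 0, 115, -0.3, 0, 0, 0, 0, 0, 150, -0.3, 0, 0, 0, 0, 0, 180, -0.3, 0, 0, 0, 0, 0, 180, -0.3, 0, 0, 0, 0, 0, 180, -0.3, 0, 0, 0, 0, 0, 180, -0.3],
)

```text
t: 19.72
eef_pos: [0.485, -0.1371, 0.2258]
eef_rot: [2.665, -1.663, -0.0]
wrist_force: [-0.4, 0.9, -0.9]
gripper_width: 0.0595
```

Call:
play_rows(
  commands=[0, 0, 0, 0, 0, 0, -0.3, 0, 0, 0, 0, 0, 0, -0.3, 0, 0, 0, 0, 0, 0, -0.3, 0, 0, 0, 0, 0, 0, -0.3, 0, 0, 0, 0, 0, 0, -0.3, 0, 0, 0, 0, 0, 0, -0.3],
)

```text
t: 20.22
eef_pos: [0.4853, -0.1373, 0.2259]
eef_rot: [2.665, -1.663, -0.0]
wrist_force: [-0.7, 0.7, -0.2]
gripper_width: 0.0596
```

```bash
python3 - <<'E'
from g import *
import pickle
w=cap("wrist"); s=cap("side"); c=cap("scene")
pickle.dump((w,s,c),open("c14.pkl","wb"))
cv2.imwrite("pics/w14.png",w["frame"][:,:,::-1]); crop(s,250,190,370,290,6,"pics/side14c.png"); crop(c,310,110,430,210,6,"pics/scene14c.png")
f=w["frame"].astype(float); w["frame"]=(255*(f/255)**.7).astype(np.uint8)
crop(w,260,90,400,250,4,"pics/w14c.png")
E
```

```text
(no output)
```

View pics/w14.png

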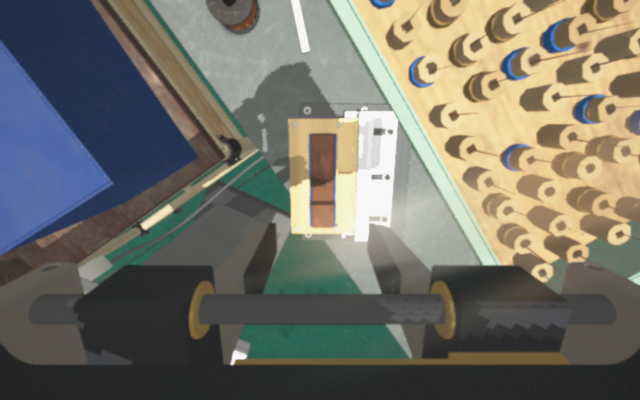

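View pics/w14c.png

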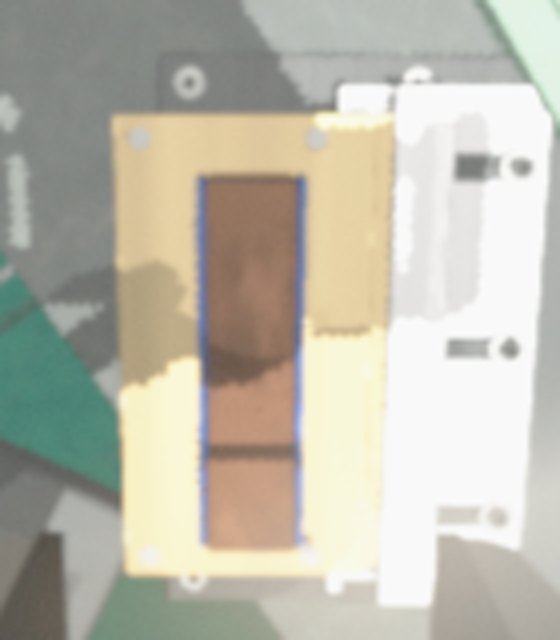

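View pics/scene14c.png

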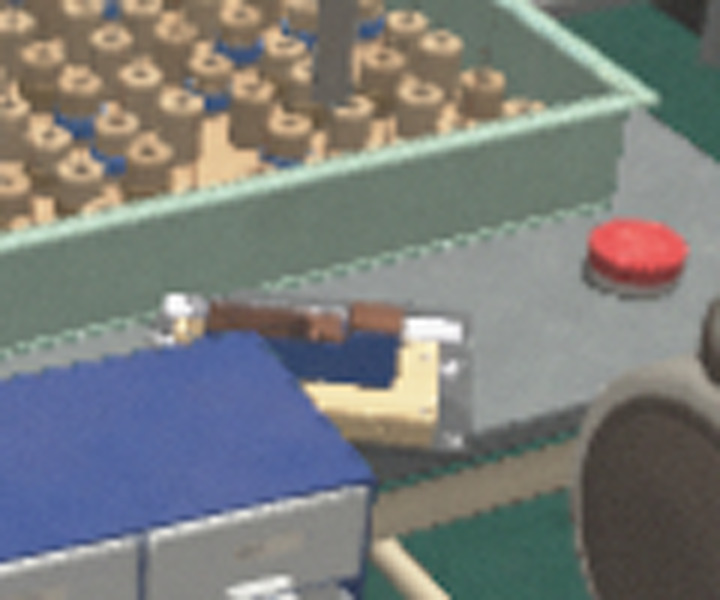

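View pics/side14c.png

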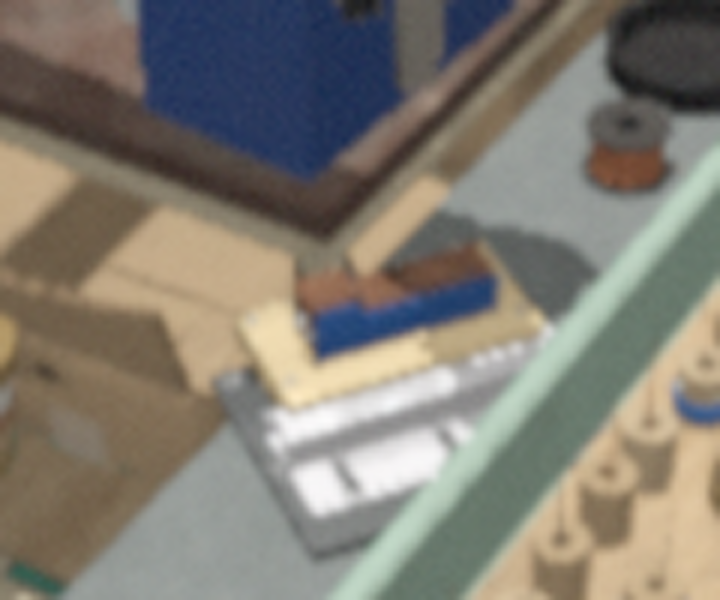

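```bash
python3 - <<'E'
from g import *
import pickle
w,s,c=pickle.load(open("c14.pkl","rb"))
def loc(px,z): return RD.inv().apply(onz(w,*px,z/1000)*1000-[DX,DY,0]).round(1)
for px in [(288,118.25),(291.25,233.75)]: print("board corner",loc(px,34))
for px in [(260+397/4,90+88/4),(260+378/4,90+603/4)]: print("lip front",loc(px,34))
print(ctrl.get_obs()["wrist_force"], ctrl.get_obs()["t"]); print(ctrl.job_done())
E
```

```text
board corner [-75.6  75.6  34. ]
board corner [-75.9 -74.7  34. ]
lip front [10.3 82.8 34. ]
lip front [  9.8 -84.9  34. ]
[0.47194444 0.3694748  0.37185874] 20.3667
the job is handed in; nothing more can be done
None
```

The board is back on its dock, let go and resting flat with the tongue under the lip. I handed the job in at about 20 s; no verdict came back.

- **What I did:** I gripped the fixture, slanted the board about 26° and fed the tongue under the lip. It came home with about a 5 N push, which put the rail roughly 3.1 mm from the front of its slots. I backed off 2 mm, turned the board down without feeling contact and set it on the rests. I then eased the load off, opened the jaws and lifted clear.
- **Position:** The last wrist picture puts the board's rear corners at dock x = −75.6 and −75.9 mm. That puts its middle at about x = −34 mm, y = +0.5 mm, square to the rail within about 0.1°.
- **Lock and bystanders:** The pictures show the tongue under the lip and the board behind the upstand. The gripper touches nothing. I saw no contact with the small things; I did not measure where they ended up.
- **Small disagreements:**
  - Just before release, the arm's own reading put the underside at about 16.8 mm, where 16 mm was expected. That is still inside the 1.5 mm allowance, and the pictures could not check it closely.
  - While the board was being laid down, about 5 N of sideways force appeared. It vanished when I eased off and the board did not shift, so I took it for drag on the rubber.

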